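# Press the glued heel blocks in the bench press

## Task

Clamp the ukulele heel blocks lying about on the bench in the small bench press: with the release pin from its wooden stand, push down through the small hole in the grey housing to trip the hidden latch so that the tray springs out, stand every heel block upright (as they lie now) in the tray, and push the tray back in until it latches. Then set the crank on the square shaft on top of the press and wind it clockwise, a little over three full turns, until it comes to its stop. Finish with the crank standing back on its round cork pad, the pin back in its stand, the blocks still in the closed tray, and the glue bottle, cup and sanding block left alone.

Things in the scene. Friction and masses are not known exactly. Their poses are not given: they have to be found in the camera images.
- press: Fixed bench press. Origin: centre of its base's underside; front is its -x, y along the beam. Base 130 x 250 x 10 mm; two 20 mm pipes at y +-110; beam 44 (x) x 250 (y), z 104 to 131. Below it a plate 76 x 180 with a sprung cork pad, underside at z 66 when up; sinks 1.2 mm per rad of the shaft, meets the blocks near 16.7 rad.
- latch_hole (a point): Centre of the mouth of the access hole (14 mm across, straight down) in the top of the grey latch housing (56 x 50 x 70 mm high), at press (-55, 152, 70) mm. The spring latch begins 32 mm below; pushed down 8 to 12 mm (3 to 6 N) it frees the tray; its travel is 16 mm. The pin's shank may go in to its shoulder.
- tray (a joint): How far the tray is out, in m, towards the press's -x. About 0.001 latched, 0.11 sprung out (takes about 1 s). Pushed from the front (4 to 15 N against spring and latch) to 0 or slightly beyond (stop at -0.006) it latches by itself, and springs back to about 0.001 when let go.
- tray_floor (a point): Centre of the tray's floor (top side), moves with the tray, axes as the press's; 18 mm above the bench. Inside, the tray is 80 (x) x 184 (y) mm with a lip 6 mm high around it. In the press (tray value 0) it lies at press (0, 0, 18) mm.
- tray_push (a point): Centre of the front face of the tray's upright push plate, moves with the tray; plate 70 mm wide (y), 30 mm high (from 12 to 42 mm above the bench), 8 mm thick, standing 40 mm ahead of the tray. Push it along the press's +x.
- shaft (a joint): Turn of the press's square shaft in rad, growing clockwise seen from above, from 0..0.8 at the start to the stop at 20.8. It turns stiffly (0.12 N m) and stays where it is left. At value v the square's sides are turned by -v from the press's axes.
- shaft_seat (a point): On the shaft's axis, on the collar (30 mm diameter) where the crank's hub comes to rest, 138 mm above the bench; above it the square end, 12 x 12 mm, 22 mm high, the top 5 mm tapered to 7 mm. Turns with the shaft; its x and y are along the square's sides.
- crank: Loose steel crank, 0.28 kg. Origin: centre of the hub's underside; arm along its +x. Hub 30 x 30 x 30 mm, square socket 13.6 mm through it from below, sides along x, y (fits 4 ways). Square boss 20 x 20, z 30 to 56, to lift it by. Arm 13 wide, z 30 to 38, x -30 to 67; counterweight 24 wide, z 30 to 42, x -45 to -23.
- crank_knob (a point): Centre of the top of the crank's black round grip, which revolves freely on its pin: 20 mm diameter, 44 mm high, upright at x 55 mm of the crank, from z 40 to 84 mm (this point) of the crank.
- crank_pad: The fixed round cork pad on which the crank is kept: 100 mm diameter, 3 mm thick. Origin: centre of its underside on the bench.
- pin: The release pin. Origin: its lower tip; z up along it. Steel shank 8 mm in diameter, 48 mm long, its tip slightly tapered; above it the wooden handle 20 x 20 mm (sides along x and y), 60 mm long (z 48 to 108 mm); the handle's underside is its shoulder.
- stand_hole (a point): Centre of the mouth of the hole (13 mm across, 52 mm deep) in the pin's wooden stand, a fixed block 60 x 60 x 60 mm; 60 mm above the bench. The pin stands in it with its shoulder on the block.
- block1: A wooden heel block, 40 g, may be absent (2 to 4 are there). Origin: centre of its underside, z up. 30 (x) x 38 (y) x 28 mm high; the upper 14 mm is only 24 mm long in y, so that it has a step at each y end. All alike.
- block2: A wooden heel block, 40 g, may be absent (2 to 4 are there). Origin: centre of its underside, z up. 30 (x) x 38 (y) x 28 mm high; the upper 14 mm is only 24 mm long in y, so that it has a step at each y end. All alike.
- block3: A wooden heel block, 40 g, may be absent (2 to 4 are there). Origin: centre of its underside, z up. 30 (x) x 38 (y) x 28 mm high; the upper 14 mm is only 24 mm long in y, so that it has a step at each y end. All alike.
- block4: A wooden heel block, 40 g, may be absent (2 to 4 are there). Origin: centre of its underside, z up. 30 (x) x 38 (y) x 28 mm high; the upper 14 mm is only 24 mm long in y, so that it has a step at each y end. All alike.
- glue_bottle: Bystander: black glue bottle, 50 mm diameter, 130 mm high. Origin: centre of its underside.
- brush_cup: Bystander: white plastic cup, 64 mm diameter, 60 mm high. Origin: centre of its underside.
- sanding_block: Bystander: red sanding block 110 x 60 x 35 mm. Origin: centre of its underside.
Mind the look-alikes: they are no part of the job. Of the things that look like the crank_pad, take the one that is nearest to the robot's base at the start.

How it is judged:
By the outcome, as a careful person would: the job done as asked, in the order asked, and still so for the second after the job is handed in, with the robot touching nothing.
Of block1, block2, block3, block4 only 2 to 4 are there at a start; the rules pass over those that are not, and their reading is None.
At some moment in a run one of block1, block2, block3, block4 may be knocked a few centimetres aside while the robot is not near it.
It also fails if it takes over 210 s, if anything falls off the work surface, if the arm or the gripper's body presses on something with over 40 N, if the wrist force passes 120 N, or if a joint passes its speed limit or range.

## Robot

A 6-joint arm with a two-finger parallel gripper is mounted at the origin on the work surface. World frame = base frame: x ahead of the robot, y to its left, z up, the work surface at z = 0. Lengths are in m, angles in rad, forces in N, time in s.
With the tool pointing down it reaches from about 0.35 to 0.875 m from the base axis. Payload 4.2 kg.
Tool frame: the origin (TCP) lies at the very end of the fingers, on their centre line; the grasp point (between the pads) lies 19 mm behind it; y points along the fingers, z is the direction in which the jaws open and shut, and the axes are right-handed (so a half turn about y gives the same grasp; the last joint's range is limited). The gripper opens to 85 mm and grips with 20 to 120 N. Pads are 22 mm wide; open, the fingers measure 114 mm over their backs; the gripper's body (76 mm by 85 mm) begins 54 mm behind the grasp point. The pads swing forward as they close: fully open they stand 13 mm farther back than shut.
Start: joints at [1.536, 0.385, 0.008, 0, -1.194, -0.259], TCP at [0.181, 0.598, 0.231] pointing down, gripper open.
Joint ranges: [-3.14, 3.14], [-1.21, 2.06], [-1.07, 1.41], [-3.16, 2.05], [-2.99, -0.16], [-3.1, 3.1]. Speed limits (rad/s): [2.79, 2.79, 3.14, 3.14, 3.14, 3.14].

## Interface

Orientations are given as a unit quaternion [w, x, y, z].
In Python, from cell import bot gives the robot as it stands.
- The arm moves only by the tool apply_moves, never from a script. Its argument "increments" is a list that holds one entry, the list of rows, each a list of 6 numbers: the shift along the tool's x, y, z in cm, then the turn, a rotation vector about the tool's x, y, z in degrees. In form: [[[tx, ty, tz, ax, ay, az], ...]]. A call has 1 to 20 rows; each row shifts and turns the commanded pose from where the row before left it, along the tool's axes as they then stand; what a row does not reach is not made up. A row lasts 1/12 s, in which the tool goes at most 41.7 mm and 7.16 degrees, less where a joint would pass 70% of its speed; a pose out of reach is approached as far as the arm can. A call is refused whole if a number of a shift passes 4.17 or a number of a turn 7.16, either way. A call with a gripper value outside its range is refused whole. "grip" is the finger opening in cm, from 0 to 8.54, set as the call begins (left out, the last holds). The fingers move at their own pace and stop on an object; "newtons" is the grip in N (left out, the last holds). Time passes only in rows, so rows that do not move let the fingers close. It gives the time, the measured TCP pose, the force and the opening at its end, in the units of the state.
- bot.sense(): the state, without advancing time (a new reading comes with each control period).
- bot.grab_frame(name): name is "scene" or "side" or "wrist"; returns the picture (400x640x3 uint8, red, green, blue); there is no depth.
- bot.camera_params(name): a dict with "fx", "fy", "cx", "cy" (pixels), "eye" and "attitude" of the camera in the world. Camera axes: x right, y up, looking along -z (the intrinsics and any distortion apply to the point x, -y, -z); pixel columns grow to the right and rows downward; lengths in m; the calibration is good to about 2 mm. A picture is of the moment at which its call begins: read the wrist's pose just before it. camera_params takes no time and is no camera call; for the wrist camera it gives the pose at the moment of the call.
- bot.hand_in(): hands the job in, once; it reports no verdict.
The state is a dict: "time": time; "joint_pos": joint angles; "joint_vel": joint speeds; "joint_torque": joint torques, N m; "tool_pos": TCP position; "eef_rot": TCP orientation; "ft_force": force on the tool from outside, world axes, zero at the start; "wrist_torque": the same for the moment, N m; "gripper_width": finger opening in m.
Only numpy, scipy, OpenCV 4.12 (cv2) and the standard library are available. Lean on these libraries where they do the work, as an engineer would, in place of code of your own. Each camera call takes 0.05 s, during which the arm holds its last target. There are 200 camera calls.

## Working session

There is one attempt and no reset: what is moved stays moved. The work goes in short steps, Python scripts to look and compute and a tool call to move; the robot and the scene stay as the last step left them, time stands still between calls to the robot, and variables do not carry over. Pictures are saved under pics/ and viewed, about 12 in all and at most 16, crops included, and the job is handed in when it is done.

Besides the shell and the picture viewer there is one more tool, called after ">>>" as name(argument=value, ...), one argument or row to a line, values as JSON. apply_moves: Moves the arm, as the interface text tells. Its arguments: {"type":"object","properties":{"increments":{"type":"array"},"grip":{"type":"number"},"newtons":{"type":"number"}},"required":["increments"]}

```bash
ls; mkdir -p pics; cat > h.py <<'E'
import numpy as np, cv2
from scipy.spatial.transform import Rotation as R
from cell import bot
def rot(q): return R.from_quat([q[1],q[2],q[3],q[0]]).as_matrix()
def snap(n,f):
    c=bot.camera_params(n); im=bot.grab_frame(n); cv2.imwrite('pics/%s.png'%f,im[:,:,::-1]); return im,c
E
python3 - <<'E'
from h import *
s=bot.sense(); print(s)
for n in('scene','side','wrist'):
    im,c=snap(n,n+'0'); print(n,c)
E
```

```text
pics
{'time': 0.0, 'joint_pos': array([ 1.53561881e+00,  3.85565801e-01,  6.58763163e-03, -4.71481375e-04,
       -1.19396770e+00, -2.58597887e-01]), 'joint_vel': array([ 0.00060121,  0.00096107, -0.00063409, -0.00025351,  0.00164569,
        0.00212365]), 'joint_torque': array([ 2.10531198e-04, -3.92294168e+01,  1.88400006e+01,  4.18600693e+00,
       -4.65974532e-03,  3.01854861e-06]), 'tool_pos': array([0.18080129, 0.5976631 , 0.23020512]), 'eef_rot': array([ 0.10362222, -0.10348373, -0.69871028,  0.70025531]), 'ft_force': array([ 0.23339178,  0.31541665, -0.09654179]), 'wrist_torque': array([0.02015972, 0.00138147, 0.03648315]), 'gripper_width': 0.08538544768650956}
scene {'fx': 424.78362422253554, 'fy': 424.78362422253554, 'cx': 325.1913660520486, 'cy': 209.83877878206286, 'eye': array([1.23087545, 0.83645856, 0.81854686]), 'attitude': array([0.28962896, 0.15507897, 0.45338785, 0.828556  ])}
side {'fx': 399.58722448279303, 'fy': 399.58722448279303, 'cx': 320.39378529108694, 'cy': 194.46833239362252, 'eye': array([0.28566077, 0.90320026, 0.7813763 ]), 'attitude': array([-0.13114168, -0.05972752,  0.45628209,  0.87808948])}
wrist {'fx': 293.52496257228256, 'fy': 293.52496257228256, 'cx': 321.2336758455922, 'cy': 198.00383710602188, 'eye': array([0.25957038, 0.5743277 , 0.37347733]), 'attitude': array([-0.5879119 ,  0.09711701, -0.12913785,  0.79262305])}
```

View pics/scene0.png

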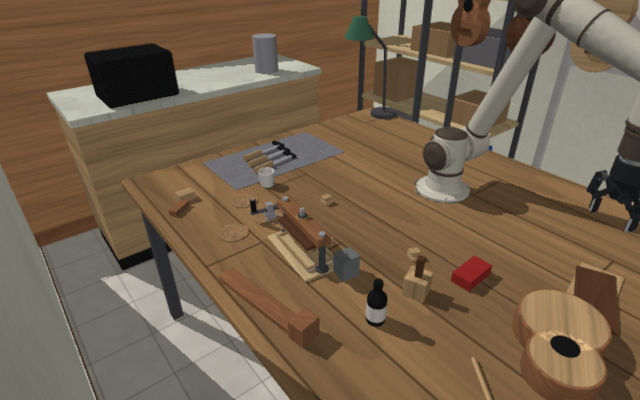

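View pics/side0.png

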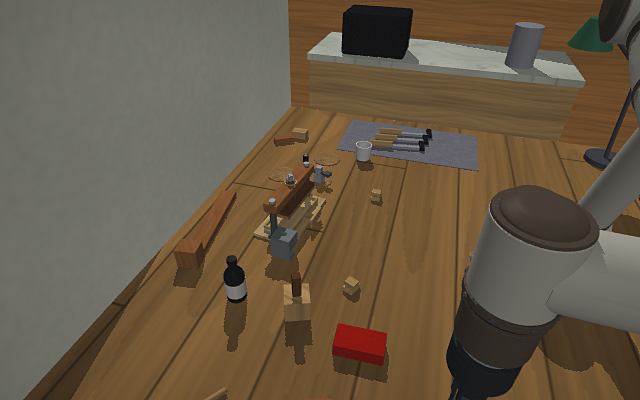

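```bash
cat >> h.py <<'E'
def ray(c,u,v):
    d=rot(c['attitude'])@np.array([(u-c['cx'])/c['fx'],-(v-c['cy'])/c['fy'],-1]); return np.array(c['eye']),d
def onz(c,u,v,z):
    e,d=ray(c,u,v); return e+d*(z-e[2])/d[2]
def proj(c,p):
    q=rot(c['attitude']).T@(np.asarray(p)-c['eye']); return np.array([c['cx']+c['fx']*q[0]/-q[2],c['cy']+c['fy']*q[1]/q[2]])
def tri(*cuv):
    A=np.zeros((3,3));b=np.zeros(3)
    for c,u,v in cuv:
        e,d=ray(c,u,v);d=d/np.linalg.norm(d);P=np.eye(3)-np.outer(d,d);A+=P;b+=P@e
    return np.linalg.solve(A,b)
E
python3 - <<'E'
from h import *
a=cv2.imread('pics/scene0.png')[170:320,160:460]; b=cv2.imread('pics/side0.png')[120:330,170:400]
a=cv2.resize(a,None,fx=2.6,fy=2.6,interpolation=3); cv2.imwrite('pics/ca.png',a)
b=cv2.resize(b,None,fx=2.8,fy=2.8,interpolation=3); cv2.imwrite('pics/cb.png',b)
c=bot.camera_params('scene')
for n,u,v,z in [('padA',233,233,0),('padB',243,203,0),('housing',347,252,.07),('stand',418,270,.06),('blk',327,197,.028),('blk',414,252,.028),('scrap',185,194,.02),('cup',266,175,.06),('red',472,268,.035),('bottle',377,320,0)]: print(n,onz(c,u,v,z).round(3))
E
```

```text
padA [ 0.768 -0.245  0.   ]
padB [ 0.65 -0.39  0.  ]
housing [0.6   0.132 0.07 ]
stand [0.493 0.302 0.06 ]
blk [ 0.413 -0.194  0.028]
blk [0.409 0.217 0.028]
scrap [ 0.801 -0.551  0.02 ]
cup [ 0.525 -0.424  0.06 ]
red [0.345 0.373 0.035]
bottle [0.663 0.323 0.   ]
```

View pics/ca.png

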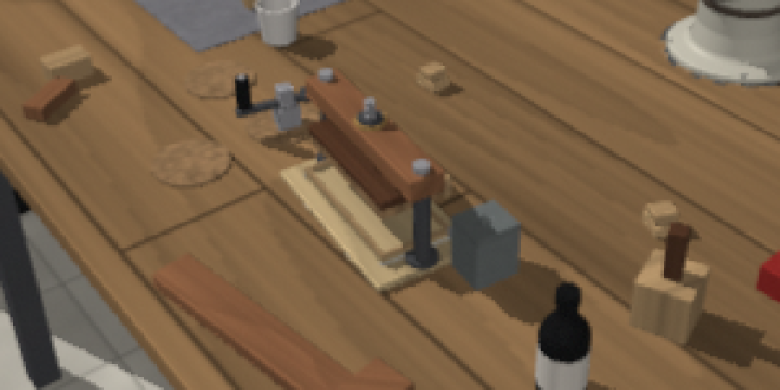

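View pics/cb.png

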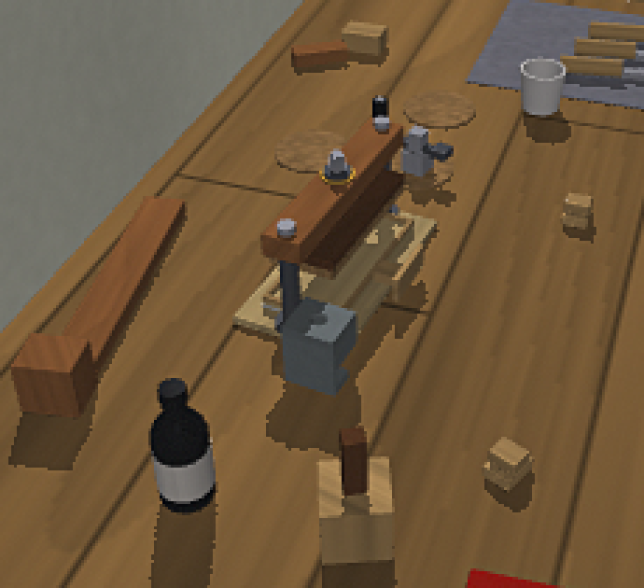

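```bash
cat >> h.py <<'E'
def go(p,yaw=None,start=None,q=None):
    """print tool-frame shift(cm) to p and the turn about tool y (deg) to bring tool z to world yaw"""
    s=bot.sense(); M=rot(s['eef_rot']); p0=s['tool_pos'] if start is None else start
    z=M[:,2]; cur=np.degrees(np.arctan2(z[1],z[0]))
    t=M.T@(np.array(p)-p0)*100
    print('shift cm',t.round(2),'tilt',M[:,1].round(4),'yaw z',cur.round(2),'j',s['joint_pos'].round(2))
    if yaw is not None:
        d=(yaw-cur+90)%180-90; print('turn about y: %.2f'%(-d))
def st():
    s=bot.sense(); M=rot(s['eef_rot']); print('t%.1f'%s['time'],'tcp',s['tool_pos'].round(4),'yaw',np.degrees(np.arctan2(M[1,2],M[0,2])).round(2),'F',s['ft_force'].round(2),'w',round(s['gripper_width'],4))
E
python3 - <<'E'
from h import *
s=bot.sense();print(rot(s['eef_rot']).round(3)); go([.42,.22,.40],0)
c=bot.camera_params('wrist');print(rot(c['attitude']).round(3)); print(rot(s['eef_rot']).T@(c['eye']-s['tool_pos']))
E
```

```text
[[-0.957 -0.    -0.29 ]
 [ 0.29  -0.002 -0.957]
 [-0.    -1.     0.002]]
shift cm [-33.84 -16.9   29.26] tilt [-4.0e-04 -1.6e-03 -1.0e+00] yaw z -106.84 j [ 1.54  0.39  0.01 -0.   -1.19 -0.26]
turn about y: 73.16
[[-0.29   0.907  0.306]
 [-0.957 -0.275 -0.091]
 [ 0.002 -0.319  0.948]]
[-8.21601115e-02 -1.43142343e-01 -1.37534423e-04]
```

View pics/wrist0.png

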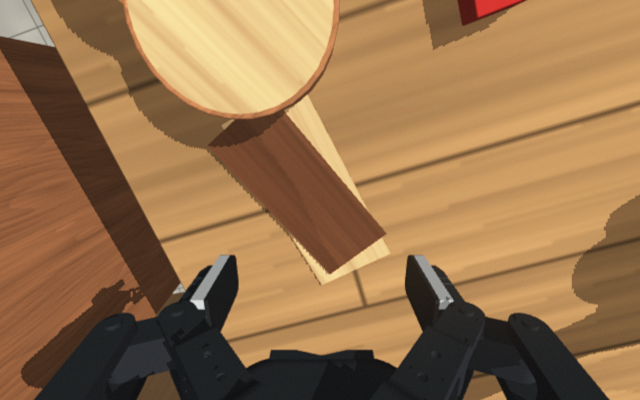

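>>> apply_moves(
  increments=[
    [[0,-3,0,0,-4.21,0],[0,-3,0,0,-4.21,0],[0,-3,0,0,-4.21,0],[0,-3,0,0,-4.21,0],[-2.64,0,2.84,0,0,0],[-2.64,0,2.84,0,0,0],[-2.64,0,2.84,0,0,0],[-2.64,0,2.84,0,0,0],[-2.64,0,2.84,0,0,0],[-2.64,0,2.84,0,0,0],[-2.64,0,2.84,0,0,0],[-2.64,0,2.84,0,0,0],[-2.64,0,2.84,0,0,0],[-2.64,0,2.84,0,0,0],[-2.64,0,2.84,0,0,0],[-2.64,0,2.84,0,0,0],[-2.64,0,2.84,0,0,0],[-2.64,0,2.84,0,0,0],[0,0,0,0,0,0],[0,0,0,0,0,0]],
  ],
)

```text
time: 1.82
tool_pos: [0.5515, 0.1989, 0.3502]
eef_rot: [0.002, -0.001, -0.707, 0.707]
ft_force: [-0.3, -0.1, 0.2]
gripper_width: 0.0854
```

```bash
python3 - <<'E'
from h import *
import pickle
st(); im,c=snap('wrist','w1'); pickle.dump(c,open('w1.pkl','wb'))
im,c=snap('scene','s1')
E
```

```text
t1.8 tcp [0.5515 0.1989 0.3502] yaw -90.22 F [-0.33 -0.08  0.23] w 0.0854
```

>>> apply_moves(
  increments=[
    [[0,0,3,0,0,0],[0,0,3,0,0,0],[0,0,3,0,0,0],[0,0,3,0,0,0],[0,0,3,0,0,0],[0,0,3,0,0,0],[0,0,3,0,0,0],[0,0,3,0,0,0],[0,0,3,0,0,0],[0,0,3,0,0,0],[0,0,0,0,0,0],[0,0,0,0,0,0],[0,0,0,0,0,0]],
  ],
)

```text
time: 3.0
tool_pos: [0.5505, -0.0981, 0.3514]
eef_rot: [0.001, -0.001, 0.707, -0.707]
ft_force: [-0.0, -0.7, 0.2]
gripper_width: 0.0856
```

```bash
python3 - <<'E'
from h import *
import pickle
st(); im,c=snap('wrist','w2'); pickle.dump(c,open('w2.pkl','wb'))
a=cv2.imread('pics/w1.png');b=cv2.imread('pics/w2.png');cv2.imwrite('pics/w12.png',cv2.resize(np.vstack([a,b]),(480,600),interpolation=3))
E
```

```text
t3.0 tcp [ 0.5505 -0.0981  0.3514] yaw -89.9 F [-0.03 -0.68  0.16] w 0.0856
```

View pics/w12.png

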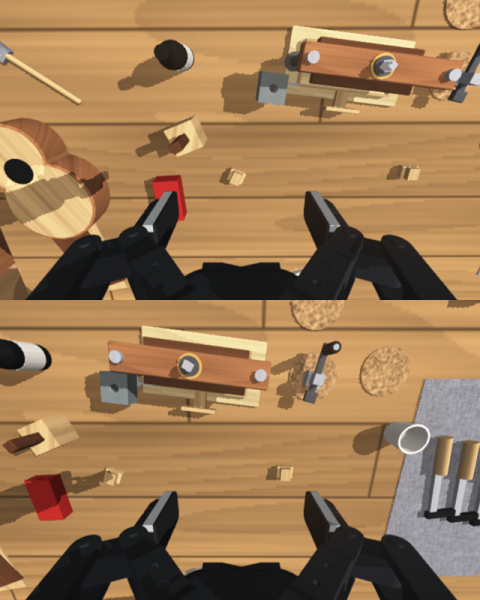

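```bash
python3 - <<'E'
from h import *
a=cv2.imread('pics/w1.png')[140:270,200:580];b=cv2.imread('pics/w2.png')[30:160,120:500]
o=[]
for im,x0,y0 in((a,200,140),(b,120,30)):
    im=cv2.resize(im,(798,273),interpolation=3)
    for k in range(0,380,20): cv2.line(im,(int(k*2.1),0),(int(k*2.1),8 if k%100 else 16),(255,0,255),1)
    for k in range(0,130,10): cv2.line(im,(0,int(k*2.1)),(8 if k%50 else 16,int(k*2.1)),(255,0,255),1)
    o.append(im)
cv2.imwrite('pics/crop1.png',np.vstack(o))
E
```

```text
(no output)
```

View pics/crop1.png

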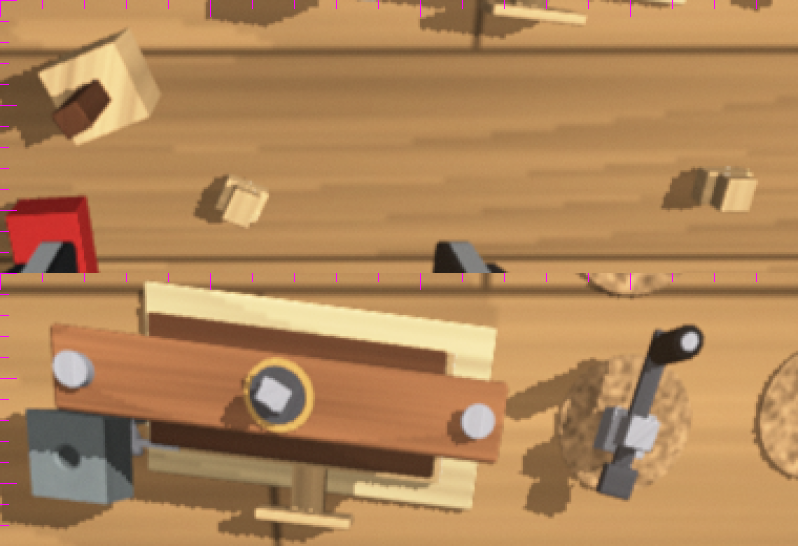

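```bash
python3 - <<'E'
from h import *
import pickle
c1=pickle.load(open('w1.pkl','rb'));c2=pickle.load(open('w2.pkl','rb'))
for n,a,b in [('pipeL',(417,76),(154.3,75.7)),('pipeR',(608,100),(347.6,100.5)),('shaft',(512,88),(250,88.1)),('hole',(364,117),(152.4,117.1))]: print(n,tri((c1,*a),(c2,*b)).round(4))
print('hole',onz(c2,152.4,117.1,.07),onz(c1,364,117,.07)); print('shaft',onz(c2,250,88.1,.16)); print('knob',onz(c2,448.6,62.4,.087)); print('boss',onz(c2,425.2,106.7,.059))
for n,u,v,z in [('blkA',315.5,235.5,.028),('blkB',552,231,.028),('stand top',245,182,.06)]: print(n,onz(c1,u,v,z))
go([.49,.29,.25])
E
```

```text
pipeL [0.6576 0.0906 0.1366]
pipeR [ 0.6313 -0.128   0.1413]
shaft [ 0.6445 -0.0171  0.1395]
hole [0.609  0.1387 0.0686]
hole [0.60872044 0.13798941 0.07      ] [0.60947134 0.13894681 0.07      ]
shaft [ 0.64388172 -0.0217278   0.16      ]
knob [ 0.67725436 -0.25926384  0.087     ]
boss [ 0.62293964 -0.24520173  0.059     ]
blkA [0.40723294 0.20927814 0.028     ]
blkB [ 0.41406675 -0.20255507  0.028     ]
stand top [0.51360009 0.31547502 0.06      ]
shift cm [  5.98  10.16 -38.8 ] tilt [ 4.e-04  3.e-04 -1.e+00] yaw z -89.87 j [ 0.11  0.21  0.06 -0.   -1.42  1.46]
```

>>> apply_moves(
  increments=[
    [[0.29,0.71,-2.91,0,0,0],[0.29,0.71,-2.91,0,0,0],[0.29,0.71,-2.91,0,0,0],[0.29,0.71,-2.91,0,0,0],[0.29,0.71,-2.91,0,0,0],[0.29,0.71,-2.91,0,0,0],[0.29,0.71,-2.91,0,0,0],[0.29,0.71,-2.91,0,0,0],[0.29,0.71,-2.91,0,0,0],[0.29,0.71,-2.91,0,0,0],[0.29,0.71,-2.91,0,0,0],[0.29,0.71,-2.91,0,0,0],[0,0,0,0,0,0],[0,0,0,0,0,0],[0,0,0,0,0,0]],
  ],
)

```text
time: 4.3
tool_pos: [0.5152, 0.2507, 0.2663]
eef_rot: [-0.001, 0.001, -0.707, 0.707]
ft_force: [-0.0, -0.5, -0.2]
gripper_width: 0.0851
```

```bash
python3 - <<'E'
from h import *
import pickle
st(); im,c=snap('wrist','w3'); pickle.dump(c,open('w3.pkl','wb'))
E
```

```text
t4.3 tcp [0.5152 0.2507 0.2663] yaw -89.87 F [-0.05 -0.5  -0.2 ] w 0.0851
```

>>> apply_moves(
  increments=[
    [[0,0.7,-2.91,0,0,0],[0,0.7,-2.91,0,0,0],[0,0,0,0,0,0],[0,0,0,0,0,0],[0,0,0,0,0,0]],
  ],
)

```text
time: 4.77
tool_pos: [0.516, 0.3072, 0.2526]
eef_rot: [0.0, -0.0, -0.707, 0.707]
ft_force: [0.5, -0.4, -0.5]
gripper_width: 0.0853
```

```bash
python3 - <<'E'
from h import *
import pickle
st(); im,c=snap('wrist','w4'); pickle.dump(c,open('w4.pkl','wb'))
o=[]
c3=pickle.load(open('w3.pkl','rb'))
for f,cc in(('w3',c3),('w4',c)):
    u,v=proj(cc,[.5136,.3155,.09]).astype(int); u=np.clip(u,65,575);v=np.clip(v,75,325)
    im=cv2.imread('pics/%s.png'%f)[v-75:v+75,u-65:u+65]; print(f,u-65,v-75)
    im=cv2.resize(im,None,fx=3,fy=3,interpolation=3)
    for k in range(0,150,10):
        cv2.line(im,(k*3,0),(k*3,14 if k%50==0 else 7),(255,0,255),1);cv2.line(im,(0,k*3),(14 if k%50==0 else 7,k*3),(255,0,255),1)
    o.append(im)
cv2.imwrite('pics/crop2.png',np.hstack(o))
E
```

```text
t4.8 tcp [0.516  0.3072 0.2526] yaw -90.03 F [ 0.54 -0.39 -0.54] w 0.0853
w3 198 102
w4 248 106
```

View pics/crop2.png

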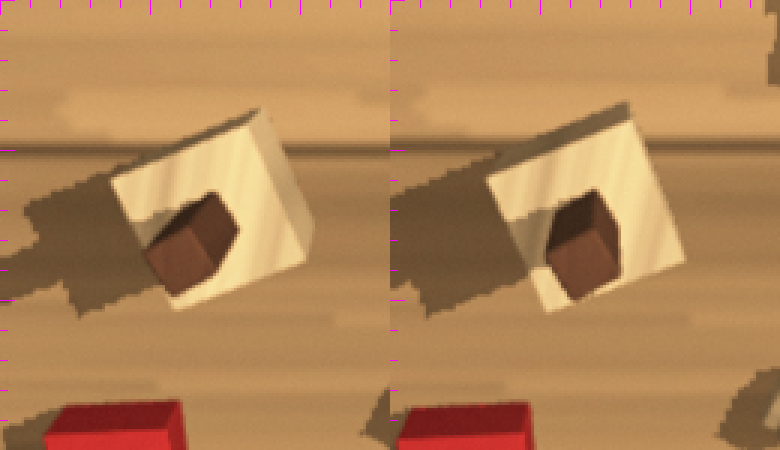

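```bash
python3 - <<'E'
from h import *
import pickle
c3=pickle.load(open('w3.pkl','rb'));c4=pickle.load(open('w4.pkl','rb'))
A=lambda L,x,y:[(x+u/3,y+v/3) for u,v in L]
for n,p,q,z in [('stand',[(110,180),(249,124),(307,262),(176,310)],[(96,179),(243,121),(296,261),(157,313)],.06),('pin',[(146,254),(191,226),(215,268),(176,297)],[(156,250),(206,227),(230,274),(186,301)],.168)]:
    p=A(p,198,102);q=A(q,248,106)
    T=np.array([tri((c3,*a),(c4,*b)) for a,b in zip(p,q)]); print(n,T.round(4).tolist(),'mean',T.mean(0).round(4))
    for c,L in((c3,p),(c4,q)):
        W=np.array([onz(c,*a,z) for a in L]); E=np.roll(W,-1,0)-W
        print(W.mean(0).round(4),np.linalg.norm(E,axis=1).round(4),(np.degrees(np.arctan2(E[:,1],E[:,0]))%90).round(1))
E
```

```text
stand [[0.5251, 0.3553, 0.0596], [0.5476, 0.2984, 0.0597], [0.491, 0.2767, 0.059], [0.4686, 0.3331, 0.0574]] mean [0.5081 0.3159 0.0589]
[0.5086 0.3156 0.06  ] [0.0611 0.0608 0.0597 0.0601] [21.6 20.9 20.9 22.3]
[0.5083 0.3158 0.06  ] [0.0611 0.0598 0.0604 0.06  ] [21.5 21.2 21.6 21.9]
pin [[0.5116, 0.3286, 0.1145], [0.5215, 0.3118, 0.1176], [0.5069, 0.3039, 0.121], [0.4957, 0.3186, 0.1176]] mean [0.5089 0.3157 0.1177]
[0.5241 0.3045 0.168 ] [0.0157 0.0138 0.0147 0.0151] [31.7 26.2 36.8 30.6]
[0.5252 0.3141 0.168 ] [0.015  0.0148 0.0144 0.0167] [25.4 26.  32.9 28.3]
```

>>> apply_moves(
  increments=[
    [[0.7,0,-0.85,0,0,0],[0,1,0,0,6.67,0],[0,1,0,0,6.67,0],[0,1,0,0,6.67,0],[0,1,0,0,6.67,0],[0,1,0,0,6.67,0],[0,1,0,0,6.67,0],[0,1,0,0,6.67,0],[0,1,0,0,6.67,0],[0,1,0,0,6.67,0],[0,2.2,0,0,0,0],[0,2.2,0,0,0,0],[0,2.2,0,0,0,0],[0,2.2,0,0,0,0],[0,0.2,0,0,0,0],[0,0,0,0,0,0],[0,0,0,0,0,0]],
  ],
)

```text
time: 6.23
tool_pos: [0.5095, 0.317, 0.0736]
eef_rot: [-0.353, 0.354, 0.613, -0.612]
ft_force: [-0.6, 0.7, -0.4]
gripper_width: 0.0849
```

>>> apply_moves(
  increments=[
    [[0,0,0,0,0,0],[0,0,0,0,0,0],[0,0,0,0,0,0],[0,0,0,0,0,0],[0,0,0,0,0,0],[0,0,0,0,0,0],[0,0,0,0,0,0],[0,0,0,0,0,0],[0,0,0,0,0,0],[0,0,0,0,0,0]],
  ],
  grip=0.5,
  newtons=50,
)

```text
time: 7.07
tool_pos: [0.509, 0.3168, 0.0726]
eef_rot: [-0.353, 0.354, 0.613, -0.612]
ft_force: [-1.3, -0.6, 4.3]
gripper_width: 0.0188
```

```bash
python3 - <<'E'
from h import *
st();go([.6081,.1388,.19],-187)
E
```

```text
t7.1 tcp [0.509  0.3168 0.0726] yaw -150.01 F [-1.34 -0.63  4.26] w 0.0188
shift cm [-20.37 -11.74   0.31] tilt [ 6.e-04  4.e-04 -1.e+00] yaw z -150.01 j [ 0.83  0.5  -0.25  0.   -0.82 -0.3 ]
turn about y: 36.99
```

>>> apply_moves(
  increments=[
    [[0,-2.4,0,0,0,0],[0,-2.4,0,0,0,0],[0,-2.4,0,0,0,0],[0,-2.4,0,0,0,0],[0,-2.4,0,0,0,0],[-3.39,0,0.05,0,0,0],[-3.39,0,0.05,0,0,0],[-3.39,0,0.05,0,0,0],[-3.39,0,0.05,0,0,0],[-3.39,0,0.05,0,0,0],[-3.39,0,0.05,0,0,0],[0,0,0,0,6.17,0],[0,0,0,0,6.17,0],[0,0,0,0,6.17,0],[0,0,0,0,6.17,0],[0,0,0,0,6.17,0],[0,0,0,0,6.17,0],[0,0,0,0,0,0],[0,0,0,0,0,0],[0,0,0,0,0,0]],
  ],
)

```text
time: 8.73
tool_pos: [0.6076, 0.1388, 0.1916]
eef_rot: [0.529, -0.529, -0.469, 0.469]
ft_force: [-0.4, 0.1, -0.8]
gripper_width: 0.0195
```

```bash
python3 - <<'E'
from h import *
import pickle
st();go([.6083,.1390,.130]);im,c=snap('wrist','w5');pickle.dump(c,open('w5.pkl','wb'))
d=bot.sense()['tool_pos']
u,v=proj(c,[.6083,.139,.07]).astype(int); print(u,v); v=min(v,300)
a=cv2.resize(im[max(v-80,0):v+100,u-110:u+110,::-1],None,fx=2.7,fy=2.7,interpolation=3)
cv2.imwrite('pics/crop3.png',a); print(a.shape, u-110,max(v-80,0))
E
```

```text
t8.7 tcp [0.6076 0.1388 0.1916] yaw 173.08 F [-0.36  0.09 -0.81] w 0.0195
shift cm [ 0.03  6.16 -0.07] tilt [-8.e-04 -2.e-04 -1.e+00] yaw z 173.08 j [ 0.48  0.41 -0.05 -0.   -1.11 -0.6 ]
320 191
(486, 594, 3) 210 111
```

View pics/crop3.png

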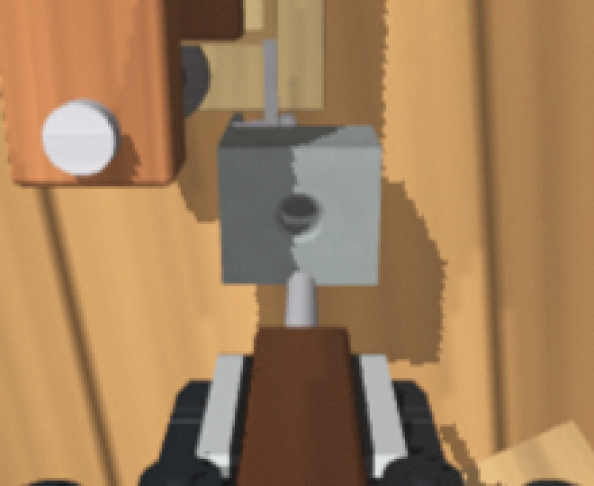

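>>> apply_moves(
  increments=[
    [[0.03,2,-0.07,0,0,0],[0,2,0,0,0,0],[0,1,0,0,0,0],[0,0.5,0,0,0,0],[0,0.5,0,0,0,0],[0,0.4,0,0,0,0],[0,0.4,0,0,0,0],[0,0,0,0,0,0]],
  ],
)

```text
time: 9.45
tool_pos: [0.6085, 0.1391, 0.1239]
eef_rot: [0.53, -0.53, -0.468, 0.468]
ft_force: [-0.2, 0.2, 0.0]
gripper_width: 0.0195
```

>>> apply_moves(
  increments=[
    [[0,0.5,0,0,0,0],[0,0.5,0,0,0,0],[0,0.5,0,0,0,0],[0,0.5,0,0,0,0],[0,0.5,0,0,0,0],[0,0.3,0,0,0,0],[0,0.3,0,0,0,0],[0,0.3,0,0,0,0],[0,0.3,0,0,0,0],[0,0,0,0,0,0],[0,0,0,0,0,0],[0,0,0,0,0,0],[0,0,0,0,0,0],[0,0,0,0,0,0],[0,0,0,0,0,0]],
  ],
)

```text
time: 10.7
tool_pos: [0.6087, 0.1391, 0.0873]
eef_rot: [-0.53, 0.53, 0.469, -0.468]
ft_force: [-1.1, 0.1, 3.6]
gripper_width: 0.0194
```

```bash
python3 - <<'E'
from h import *
st();a,c=snap('side','sd1'); b=cv2.imread('pics/side0.png')[:,:,::-1]
# push plate region change
print(np.abs(a.astype(int)-b)[180:250,260:400].sum(2).mean())
P=lambda x,y,z:np.array([.6445+.9928*x+.1194*y,-.0187-.1194*x+.9928*y,z])
for t in (0,.11): print(proj(c,P(-.085-t,0,.042)),a[tuple(proj(c,P(-.06-t,0,.018))[::-1].astype(int))])
cv2.imwrite('pics/crop4.png',cv2.resize(a[140:300,220:440,::-1],None,fx=2.5,fy=2.5,interpolation=3))
E
```

```text
t10.7 tcp [0.6087 0.1391 0.0873] yaw 172.96 F [-1.06  0.1   3.63] w 0.0194
46.23030612244898
[315.64719919 212.73767747] [79 62 43]
[349.99621155 222.30775637] [157 125  81]
```

View pics/crop4.png

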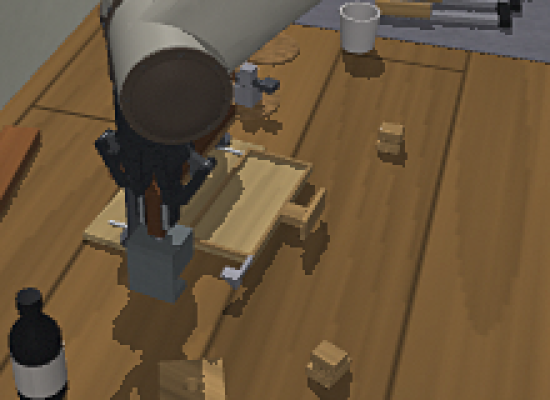

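>>> apply_moves(
  increments=[
    [[0,-2.75,0,0,0,0],[0,-2.75,0,0,0,0],[0,-2.75,0,0,0,0],[0,-2.75,0,0,0,0],[0,0,0,0,-6.17,0],[0,0,0,0,-6.17,0],[0,0,0,0,-6.17,0],[0,0,0,0,-6.17,0],[0,0,0,0,-6.17,0],[0,0,0,0,-6.17,0],[3.39,0,-0.04,0,0,0],[3.39,0,-0.04,0,0,0],[3.39,0,-0.04,0,0,0],[3.39,0,-0.04,0,0,0],[3.39,0,-0.03,0,0,0],[3.39,0,-0.03,0,0,0],[0,2,0,0,0,0],[0,2,0,0,0,0],[0,2,0,0,0,0],[0,0,0,0,0,0]],
  ],
)

```text
time: 12.42
tool_pos: [0.5059, 0.3147, 0.1317]
eef_rot: [0.355, -0.352, -0.609, 0.615]
ft_force: [-1.0, -0.8, -2.1]
gripper_width: 0.0194
```

```bash
python3 - <<'E'
from h import *
st();go([.5088,.3165,.074],-150)
E
```

```text
t12.4 tcp [0.5059 0.3147 0.1317] yaw -150.07 F [-1.02 -0.8  -2.14] w 0.0194
shift cm [ 0.02  5.77 -0.4 ] tilt [-0.0081 -0.0059 -0.9999] yaw z -150.07 j [ 0.83  0.43 -0.19 -0.   -0.96 -0.3 ]
turn about y: -0.07
```

>>> apply_moves(
  increments=[
    [[0,0,0,0,0,0],[0,0,0,0,0,0],[0,0,0,0,0,0]],
  ],
)

```text
time: 12.67
tool_pos: [0.5097, 0.3168, 0.1385]
eef_rot: [-0.353, 0.354, 0.613, -0.611]
ft_force: [0.0, -0.1, 0.2]
gripper_width: 0.0197
```

```bash
python3 - <<'E'
from h import *
st();go([.5088,.3165,.074],-150)
E
```

```text
t12.7 tcp [0.5097 0.3168 0.1385] yaw -150.03 F [ 0.02 -0.11  0.18] w 0.0197
shift cm [0.01 6.45 0.11] tilt [ 0.002   0.0017 -1.    ] yaw z -150.03 j [ 0.83  0.42 -0.18  0.   -0.96 -0.3 ]
turn about y: -0.03
```

>>> apply_moves(
  increments=[
    [[0,0.9,0.1,0,0,0],[0,0.9,0,0,0,0],[0,0.5,0,0,0,0],[0,0.5,0,0,0,0],[0,0,0,0,0,0]],
  ],
)

```text
time: 13.08
tool_pos: [0.5073, 0.3152, 0.1075]
eef_rot: [0.354, -0.353, -0.611, 0.613]
ft_force: [0.8, -0.3, 0.3]
gripper_width: 0.0193
```

>>> apply_moves(
  increments=[
    [[0,0.9,0,0,0,0],[0,0.9,0,0,0,0],[0,0.9,0,0,0,0],[0,0.6,0,0,0,0],[0,0.3,0,0,0,0],[0,0,0,0,0,0],[0,0,0,0,0,0],[0,0,0,0,0,0]],
  ],
)

```text
time: 13.75
tool_pos: [0.508, 0.3159, 0.0729]
eef_rot: [-0.354, 0.354, 0.612, -0.612]
ft_force: [-0.1, 0.5, -0.4]
gripper_width: 0.0195
```

```bash
python3 - <<'E'
from h import *
st()
E
```

```text
t13.8 tcp [0.508  0.3159 0.0729] yaw -150.02 F [-0.06  0.55 -0.43] w 0.0195
```

>>> apply_moves(
  increments=[
    [[0,0,0,0,0,0],[0,0,0,0,0,0],[0,0,0,0,0,0],[0,0,0,0,0,0],[0,-1,0,0,0,0],[0,-3,0,0,0,0],[0,-3,0,0,0,0],[0,-3,0,0,0,0],[0,-3,0,0,0,0],[-0.86,-2,2.76,0,0,0],[-0.86,0,2.76,0,0,0],[-0.86,0,2.76,0,0,0],[-0.86,0,2.76,0,0,0],[-0.86,0,2.76,0,0,0],[0,0,0,0,0,0],[0,0,0,0,0,0],[0,0,0,0,0,0]],
  ],
  grip=8.5,
)

```text
time: 15.17
tool_pos: [0.4105, 0.2101, 0.2242]
eef_rot: [-0.353, 0.354, 0.613, -0.612]
ft_force: [0.1, -0.4, -0.7]
gripper_width: 0.0849
```

```bash
python3 - <<'E'
from h import *
import pickle
st(); im,c=snap('wrist','w6'); pickle.dump(c,open('w6.pkl','wb'))
u,v=proj(c,[.407,.209,.02]).astype(int); print(u,v)
def g(im,x0,y0,k,n):
    im=cv2.resize(im[y0:y0+n,x0:x0+n],None,fx=k,fy=k,interpolation=3)
    for i in range(0,n,10):
        L=14 if i%50==0 else 7
        cv2.line(im,(i*k,0),(i*k,L),(255,0,255),1);cv2.line(im,(0,i*k),(L,i*k),(255,0,255),1)
    return im
x,y=min(max(u-50,0),540),min(max(v-50,0),300); print(x,y)
a=g(im[:,:,::-1].copy(),x,y,4,100)
w=cv2.imread('pics/w1.png'); b=g(w,290,215,8,50); print(a.shape,b.shape)
cv2.imwrite('pics/crop5.png',np.hstack([a,b]))
E
```

```text
t15.2 tcp [0.4105 0.2101 0.2242] yaw -150.01 F [ 0.1  -0.42 -0.66] w 0.0849
324 171
274 121
(400, 400, 3) (400, 400, 3)
```

View pics/crop5.png

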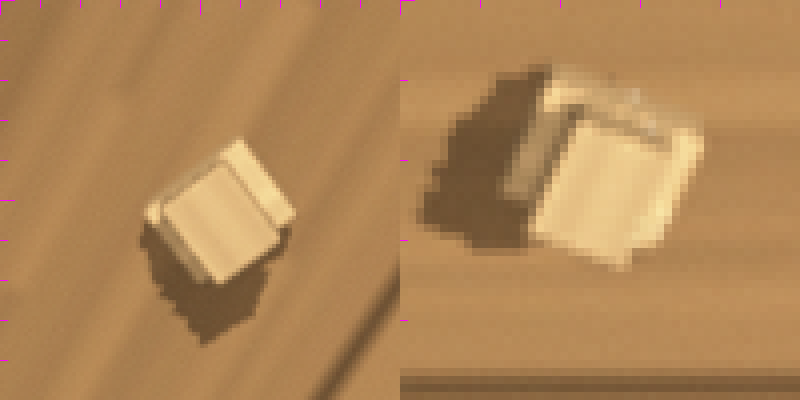

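```bash
python3 - <<'E'
from h import *
import pickle
c6=pickle.load(open('w6.pkl','rb'));c1=pickle.load(open('w1.pkl','rb'))
p=[(274+u/4,121+v/4) for u,v in [(161,210),(223,163),(281,233),(220,282)]]
q=[(290+u/8,215+v/8) for u,v in [(130,237),(175,118),(272,145),(232,268)]]
def rep(c,L,z=.028):
    W=np.array([onz(c,*a,z) for a in L]);E=np.roll(W,-1,0)-W;print(W.mean(0).round(4),np.linalg.norm(E,axis=1).round(4),np.degrees(np.arctan2(E[:,1],E[:,0])).round(1))
rep(c6,p);rep(c1,q)
print(tri((c6,*np.mean(p,0)),(c1,*np.mean(q,0))))
rep(c6,[(274+u/4,121+v/4) for u,v in [(238,138),(294,214)]],.014)
im=cv2.imread('pics/w6.png');print(im[121+55,274+55],im[121+80,274+20],im[121+45,274+66])
go([.407,.209,.03])
E
```

```text
[0.4    0.2102 0.028 ] [0.0231 0.0275 0.0237 0.0285] [-112.3  159.6   70.3  -21.7]
[0.4003 0.2098 0.028 ] [0.0306 0.022  0.0313 0.0238] [ -19.8 -107.3  163.5   70.9]
[0.40013248 0.20995032 0.02764663]
[0.3933 0.1938 0.014 ] [0.0295 0.0295] [156.7 -23.3]
[134 195 231] [ 80 127 169] [148 211 242]
shift cm [ 0.06 19.38  0.42] tilt [ 0.0014  0.0011 -1.    ] yaw z -150.01 j [ 0.83  0.11 -0.39  0.   -1.07 -0.3 ]
```

>>> apply_moves(
  increments=[
    [[0.52,0,0.91,0,0,0],[0,1.5,0,0,6.31,0],[0,1.5,0,0,6.31,0],[0,1.5,0,0,6.31,0],[0,1.5,0,0,6.31,0],[0,1.5,0,0,6.31,0],[0,1.5,0,0,6.31,0],[0,1.5,0,0,6.31,0],[0,1.5,0,0,6.31,0],[0,2.2,0,0,0,0],[0,2.2,0,0,0,0],[0,2.2,0,0,0,0],[0,2.2,0,0,0,0],[0,0.7,0,0,0,0],[0,0.2,0,0,0,0],[0,0,0,0,0,0],[0,0,0,0,0,0]],
  ],
)

```text
time: 16.63
tool_pos: [0.4, 0.2104, 0.0069]
eef_rot: [0.581, -0.581, -0.404, 0.403]
ft_force: [-0.9, -0.8, -0.4]
gripper_width: 0.0852
```

>>> apply_moves(
  increments=[
    [[0,0,0,0,0,0],[0,0,0,0,0,0],[0,0,0,0,0,0],[0,0,0,0,0,0],[0,0,0,0,0,0],[0,0,0,0,0,0],[0,0,0,0,0,0],[0,0,0,0,0,0],[0,0,0,0,0,0]],
  ],
  grip=1.5,
  newtons=30,
)

```text
time: 17.38
tool_pos: [0.3997, 0.2098, 0.0067]
eef_rot: [0.581, -0.581, -0.403, 0.403]
ft_force: [-0.4, -0.1, 6.2]
gripper_width: 0.0295
```

```bash
python3 - <<'E'
from h import *
st();go([.5407,.0391,.12],-277)
E
```

```text
t17.4 tcp [0.3997 0.2098 0.0067] yaw 159.51 F [-0.45 -0.07  6.22] w 0.0295
shift cm [-11.04 -11.33 -19.19] tilt [ 6.e-04  4.e-04 -1.e+00] yaw z 159.51 j [ 0.85  0.41 -0.68  0.   -0.48 -1.2 ]
turn about y: 76.51
```

>>> apply_moves(
  increments=[
    [[0,-3,0,0,0,0],[0,-3,0,0,0,0],[0,-3,0,0,0,0],[0,-3,0,0,0,0],[-1.38,0,-2.4,0,0,0],[-1.38,0,-2.4,0,0,0],[-1.38,0,-2.4,0,0,0],[-1.38,0,-2.4,0,0,0],[-1.38,0,-2.4,0,0,0],[-1.38,0,-2.4,0,0,0],[-1.38,0,-2.4,0,0,0],[-1.38,0,-2.4,0,0,0],[0,0,0,0,6.38,0],[0,0,0,0,6.38,0],[0,0,0,0,6.38,0],[0,0,0,0,6.38,0],[0,0,0,0,6.38,0],[0,0,0,0,6.38,0],[0,0,0,0,6.38,0],[0,0,0,0,6.38,0]],
  ],
)

```text
time: 19.05
tool_pos: [0.5402, 0.0388, 0.1257]
eef_rot: [0.698, -0.698, -0.111, 0.112]
ft_force: [0.0, -0.4, -0.1]
gripper_width: 0.0299
```

>>> apply_moves(
  increments=[
    [[0,0,0,0,6.38,0],[0,0,0,0,6.38,0],[0,0,0,0,6.38,0],[0,0,0,0,6.38,0],[0,2,0,0,0,0],[0,2,0,0,0,0],[0,2,0,0,0,0],[0,0,0,0,0,0],[0,0,0,0,0,0],[0,0,0,0,0,0]],
  ],
)

```text
time: 19.88
tool_pos: [0.5413, 0.0391, 0.0669]
eef_rot: [0.706, -0.706, 0.043, -0.044]
ft_force: [1.3, 0.0, 0.5]
gripper_width: 0.0293
```

```bash
python3 - <<'E'
from h import *
import pickle
st();go([.5407,.0391,.0265],-277)
im,c=snap('wrist','w7');pickle.dump(c,open('w7.pkl','wb'))
u,v=proj(c,[.535,-.006,.018]);print(u,v)
E
```

```text
t19.9 tcp [0.5413 0.0391 0.0669] yaw 82.96 F [1.34 0.01 0.47] w 0.0293
shift cm [-0.07  4.04 -0.01] tilt [ 1.3e-03  1.0e-04 -1.0e+00] yaw z 82.96 j [ 0.37  0.42 -0.4   0.   -0.74 -2.07]
turn about y: -0.04
256.8318801945762 220.19800184965766
```

View pics/w7.png

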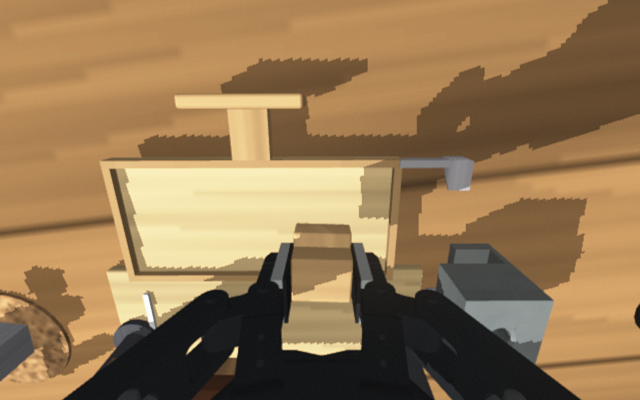

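```bash
python3 - <<'E'
from h import *
import pickle
c=pickle.load(open('w7.pkl','rb'))
for u,v,z in[(117,168,.018),(394,168,.018),(141,270,.018),(101,160,.024),(402,160,.024),(176,103,.042),(302,103,.042)]:
    w=onz(c,u,v,z); d=w[:2]-[.6445,-.0187]; print(w.round(4),'press',(d@[.9928,-.1194]).round(4),(d@[.1194,.9928]).round(4))
E
```

```text
[ 0.4864 -0.0913  0.018 ] press -0.1483 -0.091
[0.5091 0.0921 0.018 ] press -0.1476 0.0938
[ 0.5643 -0.1003  0.018 ] press -0.0699 -0.0906
[ 0.4793 -0.0953  0.024 ] press -0.1549 -0.0958
[0.5029 0.0961 0.024 ] press -0.1542 0.0971
[ 0.4522 -0.0295  0.042 ] press -0.1897 -0.0337
[0.4606 0.0386 0.042 ] press -0.1894 0.0349
```

>>> apply_moves(
  increments=[
    [[-0.07,1.5,0,0,0,0],[0,1.5,0,0,0,0],[0,0.7,0,0,0,0],[0,0.4,0,0,0,0],[0,0,0,0,0,0],[0,0,0,0,0,0]],
  ],
)

```text
time: 20.43
tool_pos: [0.5406, 0.0392, 0.0259]
eef_rot: [0.706, -0.706, 0.043, -0.044]
ft_force: [0.3, 0.0, -0.2]
gripper_width: 0.0295
```

>>> apply_moves(
  increments=[
    [[0,0,0,0,0,0],[0,0,0,0,0,0],[0,0,0,0,0,0],[0,0,0,0,0,0],[0,-2,0,0,0,0],[0,-3,0,0,0,0],[0,-3,0,0,0,0],[0,-3,0,0,0,0],[0,-3,0,0,0,0],[0,-3,0,0,0,0],[0,-3,0,0,0,0],[0,0,0,0,0,0],[0,0,0,0,0,0]],
  ],
  grip=6,
)

```text
time: 21.52
tool_pos: [0.5407, 0.0394, 0.2273]
eef_rot: [0.707, -0.705, 0.042, -0.045]
ft_force: [-0.8, 0.6, -0.7]
gripper_width: 0.0599
```

```bash
python3 - <<'E'
from h import *
st();go([.47,-.17,.22])
E
```

```text
t21.5 tcp [0.5407 0.0394 0.2273] yaw 82.93 F [-0.76  0.63 -0.66] w 0.0599
shift cm [ -4.44   0.66 -21.65] tilt [ 0.0047  0.0019 -1.    ] yaw z 82.93 j [ 0.37  0.24 -0.21 -0.   -1.12 -2.07]
```

>>> apply_moves(
  increments=[
    [[-1,0,-3.14,0,0,0],[-1,0,-3.14,0,0,0],[-1,0,-3.14,0,0,0],[-1,0,-3.14,0,0,0],[-1,0,-3.14,0,0,0],[-1,0,-3.14,0,0,0],[-1,0,-3.14,0,0,0],[-1,0,-3.14,0,0,0],[0,0,0,0,0,0],[0,0,0,0,0,0],[0,0,0,0,0,0]],
  ],
  grip=8.5,
)

```text
time: 22.43
tool_pos: [0.4291, -0.2003, 0.2242]
eef_rot: [0.706, -0.706, 0.044, -0.043]
ft_force: [0.7, 0.5, -0.2]
gripper_width: 0.0849
```

```bash
python3 - <<'E'
from h import *
import pickle
st(); im,c=snap('wrist','w8'); pickle.dump(c,open('w8.pkl','wb'))
u,v=proj(c,[.414,-.2025,.02]).astype(int); print(u,v)
x,y=min(max(u-50,0),540),min(max(v-50,0),300); print(x,y)
k=4;a=cv2.resize(im[y:y+100,x:x+100,::-1],None,fx=4,fy=4,interpolation=3)
for i in range(0,100,10):
    L=14 if i%50==0 else 7
    cv2.line(a,(i*k,0),(i*k,L),(255,0,255),1);cv2.line(a,(0,i*k),(L,i*k),(255,0,255),1)
s,cs=snap('scene','s2'); b=cv2.resize(s[160:300,225:425,::-1],(400,280),interpolation=3)
cv2.imwrite('pics/crop6.png',np.hstack([a,cv2.copyMakeBorder(b,0,120,0,0,0)]))
E
```

```text
t22.4 tcp [ 0.4291 -0.2003  0.2242] yaw 82.9 F [ 0.67  0.54 -0.16] w 0.0849
317 158
267 108
```

View pics/crop6.png

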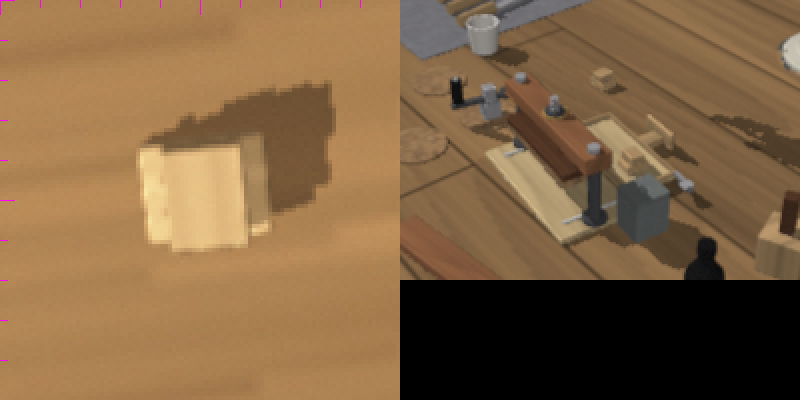

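```bash
python3 - <<'E'
from h import *
import pickle
c=pickle.load(open('w8.pkl','rb'));c1=pickle.load(open('w1.pkl','rb'))
L=[(267+u/4,108+v/4) for u,v in [(163,149),(242,148),(247,246),(172,251)]]
W=np.array([onz(c,*a,.028) for a in L]);E=np.roll(W,-1,0)-W;print(W.mean(0).round(4),np.linalg.norm(E,axis=1).round(4),np.degrees(np.arctan2(E[:,1],E[:,0])).round(1))
q=np.mean([(200+u/2.1,140+v/2.1) for u,v in [(730,168),(754,174),(745,211),(720,208)]],0)
print(tri((c,*np.mean(L,0)),(c1,*q)))
go([*W.mean(0)[:2],.006])
E
```

```text
[ 0.4113 -0.2011  0.028 ] [0.0227 0.0288 0.0222 0.0301] [ 83.6  -3.8 -93.2 177.1]
[ 0.41266768 -0.20204038  0.0253281 ]
shift cm [-1.79 21.86 -0.37] tilt [-1.e-03  3.e-04 -1.e+00] yaw z 83.0 j [-0.09  0.13 -0.36 -0.   -1.08 -1.6 ]
```

>>> apply_moves(
  increments=[
    [[-1.79,0,-0.37,0,0,0],[0,1,0,0,-6.64,0],[0,1,0,0,-6.64,0],[0,1,0,0,-6.64,0],[0,1,0,0,-6.64,0],[0,1,0,0,-6.64,0],[0,1,0,0,-6.64,0],[0,1,0,0,-6.64,0],[0,1,0,0,-6.64,0],[0,1,0,0,-6.64,0],[0,1,0,0,-6.64,0],[0,1,0,0,-6.64,0],[0,1,0,0,-6.64,0],[0,1,0,0,-6.64,0],[0,1,0,0,-6.64,0],[0,0,0,0,0,0],[0,0,0,0,0,0]],
  ],
)

```text
time: 23.95
tool_pos: [0.4116, -0.2011, 0.0848]
eef_rot: [0.518, -0.517, -0.481, 0.482]
ft_force: [1.1, 0.5, 0.0]
gripper_width: 0.085
```

```bash
python3 - <<'E'
from h import *
st();go([.4115,-.2013,.0065],176)
im,c=snap('wrist','w9'); u,v=proj(c,[.4115,-.2013,.028]).astype(int);print(u,v)
g=cv2.inRange(im,(205,165,110),(255,235,190));g[:, :u-80]=0;g[:,u+80:]=0;g[:v-80]=0;g[v+80:]=0
n,l,s,ce=cv2.connectedComponentsWithStats(g);i=1+s[1:,4].argmax();print(s[i],ce[i],onz(c,*ce[i],.028))
E
```

```text
t23.9 tcp [ 0.4116 -0.2011  0.0848] yaw 175.83 F [1.11 0.5  0.02] w 0.085
shift cm [-0.02  7.83 -0.  ] tilt [-0.0014  0.     -1.    ] yaw z 175.83 j [-0.1   0.28 -0.58  0.   -0.71  0.03]
turn about y: -0.17
321 216
[ 302  199   41   32 1158] [322.10103627 214.61312608] [ 0.41085388 -0.20296565  0.028     ]
```

Block still in place; descend and grip.

>>> apply_moves(
  increments=[
    [[0,2.2,0,0,0,0],[0,2.2,0,0,0,0],[0,2.2,0,0,0,0],[0,0.9,0,0,0,0],[0,0.3,0,0,0,0],[0,0,0,0,0,0],[0,0,0,0,0,0]],
  ],
)

```text
time: 24.58
tool_pos: [0.4124, -0.202, 0.008]
eef_rot: [-0.517, 0.518, 0.482, -0.481]
ft_force: [-0.2, 0.3, 0.8]
gripper_width: 0.0848
```

>>> apply_moves(
  increments=[
    [[0,0,0,0,0,0],[0,0,0,0,0,0],[0,0,0,0,0,0],[0,0,0,0,0,0],[0,0,0,0,0,0],[0,0,0,0,0,0],[0,0,0,0,0,0],[0,0,0,0,0,0],[0,0,0,0,0,0]],
  ],
  grip=1.5,
  newtons=30,
)

```text
time: 25.33
tool_pos: [0.4117, -0.202, 0.0077]
eef_rot: [-0.517, 0.518, 0.482, -0.482]
ft_force: [-1.5, 1.4, 5.6]
gripper_width: 0.0295
```

```bash
python3 - <<'E'
from h import *
st();go([.5299,-.0503,.12],83)
E
```

```text
t25.3 tcp [ 0.4117 -0.202   0.0077] yaw 175.91 F [-1.48  1.42  5.62] w 0.0295
shift cm [ 15.97 -11.23 -10.72] tilt [ 6.e-04 -2.e-04 -1.e+00] yaw z 175.91 j [-0.1   0.42 -0.66  0.   -0.49  0.03]
turn about y: -87.09
```

>>> apply_moves(
  increments=[
    [[0,-3,0,0,0,0],[0,-3,0,0,0,0],[0,-3,0,0,0,0],[0,-3,0,0,0,0],[2.28,0,-1.53,0,0,0],[2.28,0,-1.53,0,0,0],[2.28,0,-1.53,0,0,0],[2.28,0,-1.53,0,0,0],[2.28,0,-1.53,0,0,0],[2.28,0,-1.53,0,0,0],[2.28,0,-1.53,0,0,0],[0,0,0,0,-6.7,0],[0,0,0,0,-6.7,0],[0,0,0,0,-6.7,0],[0,0,0,0,-6.7,0],[0,0,0,0,-6.7,0],[0,0,0,0,-6.7,0],[0,0,0,0,-6.7,0],[0,0,0,0,-6.7,0],[0,0,0,0,-6.7,0]],
  ],
)

```text
time: 27.0
tool_pos: [0.5293, -0.0504, 0.1267]
eef_rot: [0.204, -0.203, -0.677, 0.677]
ft_force: [-0.1, -0.8, -0.2]
gripper_width: 0.0296
```

>>> apply_moves(
  increments=[
    [[0,0,0,0,-6.7,0],[0,0,0,0,-6.7,0],[0,0,0,0,-6.7,0],[0,0,0,0,-6.7,0],[0,2,0,0,0,0],[0,2,0,0,0,0],[0,2,0,0,0,0],[0,0,0,0,0,0],[0,0,0,0,0,0],[0,0,0,0,0,0]],
  ],
)

```text
time: 27.83
tool_pos: [0.5304, -0.0503, 0.0679]
eef_rot: [0.043, -0.043, -0.706, 0.706]
ft_force: [-0.3, -0.1, 0.2]
gripper_width: 0.0293
```

```bash
python3 - <<'E'
from h import *
st();go([.5299,-.0503,.0265],83)
E
```

```text
t27.8 tcp [ 0.5304 -0.0503  0.0679] yaw -96.98 F [-0.3  -0.1   0.19] w 0.0293
shift cm [0.05 4.14 0.  ] tilt [ 1.2e-03 -1.0e-04 -1.0e+00] yaw z -96.98 j [ 0.21  0.41 -0.43  0.   -0.73  1.24]
turn about y: 0.02
```

>>> apply_moves(
  increments=[
    [[0.05,1.5,0,0,0,0],[0,1.5,0,0,0,0],[0,0.7,0,0,0,0],[0,0.4,0,0,0,0],[0,0,0,0,0,0],[0,0,0,0,0,0]],
  ],
)

```text
time: 28.33
tool_pos: [0.5298, -0.0502, 0.0269]
eef_rot: [-0.043, 0.044, 0.706, -0.706]
ft_force: [0.9, 0.6, -0.3]
gripper_width: 0.0296
```

>>> apply_moves(
  increments=[
    [[0,0,0,0,0,0],[0,0,0,0,0,0],[0,0,0,0,0,0],[0,0,0,0,0,0],[0,-2,0,0,0,0],[0,-3,0,0,0,0],[0,-3,0,0,0,0],[0,-3,0,0,0,0],[0,-3,0,0,0,0],[0,-3,0,0,0,0],[2.5,0,-0.9,0,0,0],[2.5,0,-0.9,0,0,0],[2.5,0,-0.9,0,0,0],[2.5,0,-0.9,0,0,0],[2.5,0,-0.9,0,0,0],[0,0,0,0,0,0],[0,0,0,0,0,0],[0,0,0,0,0,0]],
  ],
  grip=6,
)

```text
time: 29.83
tool_pos: [0.4111, 0.0098, 0.1966]
eef_rot: [-0.042, 0.043, 0.706, -0.706]
ft_force: [0.6, -0.1, -0.0]
gripper_width: 0.0601
```

```bash
python3 - <<'E'
from h import *
import pickle
st();go([.4112,.0094,.020])
im,c=snap('wrist','w10');pickle.dump(c,open('w10.pkl','wb'))
s,cs=snap('scene','s3')
cv2.imwrite('pics/v14.png',np.vstack([cv2.resize(im[:220,100:560,::-1],(690,330)),cv2.resize(s[160:290,225:515,::-1],(600,269),interpolation=3)[:, :600] if 0 else cv2.resize(s[160:275,225:520,::-1],(690,269),interpolation=3)]))
E
```

```text
t29.8 tcp [0.4111 0.0098 0.1966] yaw -96.97 F [ 0.56 -0.1  -0.  ] w 0.0601
shift cm [1.000e-02 1.766e+01 4.000e-02] tilt [ 1.5e-03  3.0e-04 -1.0e+00] yaw z -96.97 j [ 0.42  0.04 -0.53  0.   -0.99  1.03]
```

View pics/v14.png

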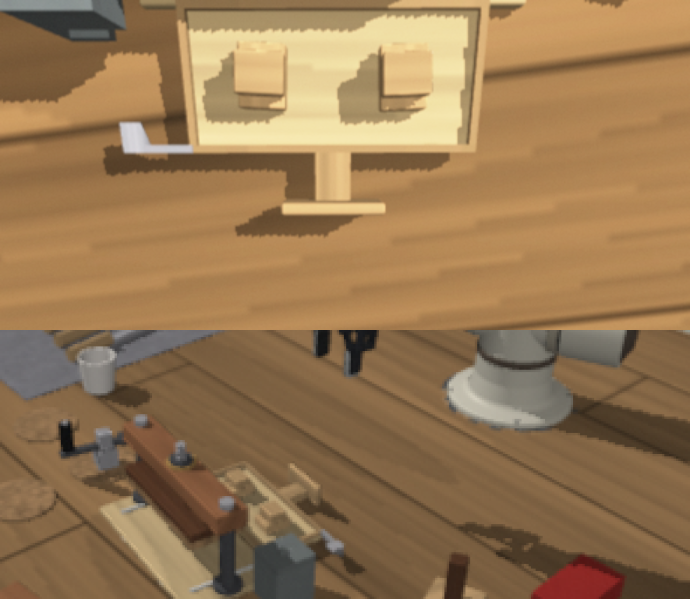

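>>> apply_moves(
  increments=[
    [[0,2,0,0,0,0],[0,2.6,0,0,0,0],[0,2.6,0,0,0,0],[0,2.6,0,0,0,0],[0,2.6,0,0,0,0],[0,2.6,0,0,0,0],[0,1.5,0,0,0,0],[0,1,0,0,0,0],[0,0,0,0,0,0],[0,0,0,0,0,0],[0,0,0,0,0,0]],
  ],
  grip=0,
)

```text
time: 30.85
tool_pos: [0.4115, 0.0097, 0.0214]
eef_rot: [-0.043, 0.044, 0.706, -0.706]
ft_force: [-0.5, 0.6, 0.2]
gripper_width: 0.0003
```

>>> apply_moves(
  increments=[
    [[-0.8,0,0,0,0,0],[-0.8,0,0,0,0,0],[-0.8,0,0,0,0,0],[-0.5,0,0,0,0,0],[-0.5,0,0,0,0,0],[-0.5,0,0,0,0,0],[-0.7,0,0,0,0,0],[-0.8,0,0,0,0,0],[-0.8,0,0,0,0,0],[-0.8,0,0,0,0,0],[-0.8,0,0,0,0,0],[-0.8,0,0,0,0,0],[-0.8,0,0,0,0,0],[-0.8,0,0,0,0,0],[-0.8,0,0,0,0,0],[-0.5,0,0,0,0,0],[0,0,0,0,0,0]],
  ],
)

```text
time: 32.27
tool_pos: [0.5258, -0.0048, 0.0209]
eef_rot: [0.043, -0.043, -0.706, 0.706]
ft_force: [-2.1, 0.3, 1.7]
gripper_width: 0.0004
```

```bash
python3 - <<'E'
from h import *
st();p=bot.sense()['tool_pos'][:2]-[.6445,-.0187];print((p@[.9928,-.1194]).round(4),(p@[.1194,.9928]).round(4))
E
```

```text
t32.3 tcp [ 0.5258 -0.0048  0.0209] yaw -97.02 F [-2.12  0.31  1.72] w 0.0004
-0.1196 -0.0003
```

>>> apply_moves(
  increments=[
    [[-0.4,0,0,0,0,0],[-0.4,0,0,0,0,0],[-0.3,0,0,0,0,0],[-0.2,0,0,0,0,0],[-0.1,0,0,0,0,0],[0,0,0,0,0,0],[0,0,0,0,0,0]],
  ],
)

```text
time: 32.85
tool_pos: [0.5343, -0.0062, 0.0207]
eef_rot: [0.047, -0.041, -0.705, 0.706]
ft_force: [-11.9, 4.9, 8.4]
gripper_width: 0.0
```

>>> apply_moves(
  increments=[
    [[-0.2,0,0,0,0,0],[-0.1,0,0,0,0,0],[-0.1,0,0,0,0,0],[0,0,0,0,0,0],[0,0,0,0,0,0]],
  ],
)

```text
time: 33.27
tool_pos: [0.5384, -0.0068, 0.0205]
eef_rot: [0.046, -0.041, -0.705, 0.706]
ft_force: [-11.5, 3.9, 6.7]
gripper_width: -0.0001
```

```bash
python3 - <<'E'
from h import *
st();p=bot.sense()['tool_pos'][:2]-[.6445,-.0187];print((p@[.9928,-.1194]).round(4),(p@[.1194,.9928]).round(4))
E
```

```text
t33.3 tcp [ 0.5384 -0.0068  0.0205] yaw -97.06 F [-11.46   3.87   6.65] w -0.0001
-0.1067 -0.0009
```

>>> apply_moves(
  increments=[
    [[-0.2,0,0,0,0,0],[-0.2,0,0,0,0,0],[0,0,0,0,0,0],[0,0,0,0,0,0]],
  ],
)

```text
time: 33.6
tool_pos: [0.5455, -0.0075, 0.0204]
eef_rot: [0.044, -0.043, -0.706, 0.706]
ft_force: [-2.6, -0.9, -2.0]
gripper_width: 0.0003
```

>>> apply_moves(
  increments=[
    [[-0.2,0,0,0,0,0],[0,0,0,0,0,0],[0,0,0,0,0,0]],
  ],
)

```text
time: 33.85
tool_pos: [0.5485, -0.0076, 0.0207]
eef_rot: [0.044, -0.043, -0.706, 0.706]
ft_force: [-3.8, -1.6, -2.2]
gripper_width: -0.0002
```

>>> apply_moves(
  increments=[
    [[-0.2,0,0,0,0,0],[0,0,0,0,0,0],[0,0,0,0,0,0]],
  ],
)

```text
time: 34.1
tool_pos: [0.5504, -0.0077, 0.0208]
eef_rot: [0.043, -0.043, -0.706, 0.706]
ft_force: [-4.6, -1.2, -2.3]
gripper_width: -0.0001
```

```bash
python3 - <<'E'
from h import *
st();p=bot.sense()['tool_pos'][:2]-[.6445,-.0187];print((p@[.9928,-.1194]).round(4),(p@[.1194,.9928]).round(4))
E
```

```text
t34.1 tcp [ 0.5504 -0.0077  0.0208] yaw -97.02 F [-4.58 -1.23 -2.25] w -0.0001
-0.0948 -0.0003
```

>>> apply_moves(
  increments=[
    [[-0.2,0,0,0,0,0],[0,0,0,0,0,0],[0,0,0,0,0,0],[0,0,0,0,0,0]],
  ],
)

```text
time: 34.43
tool_pos: [0.5524, -0.0079, 0.021]
eef_rot: [0.043, -0.043, -0.706, 0.706]
ft_force: [-3.9, -0.9, -3.1]
gripper_width: 0.0003
```

>>> apply_moves(
  increments=[
    [[0.5,0,0,0,0,0],[1.5,0,0,0,0,0],[2.5,0,0,0,0,0],[2.5,0,0,0,0,0],[2.5,0,0,0,0,0],[2.5,0,0,0,0,0],[0,-3,0,0,0,0],[0,-3,0,0,0,0],[0,-3,0,0,0,0],[0,-3,0,0,0,0],[0,-3,0,0,0,0],[0,-3,0,0,0,0],[0,-3,0,0,0,0],[0,0,0,0,0,0],[0,0,0,0,0,0]],
  ],
)

```text
time: 35.68
tool_pos: [0.4365, 0.008, 0.2347]
eef_rot: [-0.039, 0.047, 0.707, -0.704]
ft_force: [0.1, -0.2, -0.9]
gripper_width: 0.0002
```

```bash
python3 - <<'E'
from h import *
import pickle
st();im,c=snap('wrist','w11');pickle.dump(c,open('w11.pkl','wb'))
P=lambda x,y,z:np.array([.6445+.9928*x+.1194*y,-.0187-.1194*x+.9928*y,z])
for t in(0,.11):print(t,proj(c,P(-.088-t,0,.042)).round(0),proj(c,P(-.088-t,.035,.042)).round(0))
# scan for push plate top bright band along centre line
for x in np.arange(-.20,-.06,.004):
    u,v=proj(c,P(x,.02,.042)); 
    if 0<=v<400: print(round(x,3),int(v),im[int(v),int(u)])
E
```

```text
t35.7 tcp [0.4365 0.008  0.2347] yaw -96.95 F [ 0.1  -0.19 -0.88] w 0.0002
0 [324.  62.] [290.  62.]
0.11 [324. 165.] [294. 165.]
-0.2 166 [179 135  86]
-0.196 163 [173 131  84]
-0.192 159 [165 122  79]
-0.188 156 [177 132  85]
-0.184 153 [181 136  85]
-0.18 149 [186 141  88]
-0.176 146 [185 142  89]
-0.172 142 [178 134  84]
-0.168 138 [173 130  82]
-0.164 135 [173 129  83]
-0.16 131 [169 128  80]
-0.156 128 [165 124  79]
-0.152 124 [162 121  76]
-0.148 120 [157 118  74]
-0.144 116 [157 119  74]
-0.14 113 [165 123  78]
-0.136 109 [172 130  83]
-0.132 105 [172 128  81]
-0.128 101 [167 126  79]
-0.124 97 [128  95  60]
-0.12 94 [113  84  54]
-0.116 90 [145 107  67]
-0.112 86 [157 117  74]
-0.108 82 [95 69 45]
-0.104 78 [104  77  50]
-0.1 74 [111  83  53]
-0.096 69 [118  89  56]
-0.092 65 [127  95  60]
-0.088 61 [86 68 45]
-0.084 57 [238 205 142]
-0.08 53 [242 213 150]
-0.076 48 [128  96  60]
-0.072 44 [111  87  57]
-0.068 40 [170 147 103]
-0.064 35 [173 149 106]
```

>>> apply_moves(
  increments=[
    [[-3,-0.1,0.03,0,0,0],[-3,-0.1,0.03,0,0,0],[-3,-0.1,0.03,0,0,0],[-3,-0.1,0.03,0,0,0],[-3,-0.1,0.03,0,0,0],[-3,0,0.02,0,0,0],[-3,0,0,0,0,0],[0,0,0,0,0,0],[0,0,0,0,0,0],[0,0,0,0,0,0]],
  ],
  grip=8.5,
)

```text
time: 36.57
tool_pos: [0.6412, -0.0204, 0.2348]
eef_rot: [0.044, -0.043, -0.706, 0.706]
ft_force: [-0.3, -0.4, 0.4]
gripper_width: 0.0847
```

```bash
python3 - <<'E'
from h import *
import pickle
st();im,c=snap('wrist','w12a');pickle.dump(c,open('w12a.pkl','wb'))
print(proj(c,[.6445,-.0187,.16]))
E
```

```text
t36.6 tcp [ 0.6412 -0.0204  0.2348] yaw -97.0 F [-0.35 -0.42  0.36] w 0.0847
[318.65344035 204.76330007]
```

>>> apply_moves(
  increments=[
    [[0,0,2.84,0,0,0],[0,0,2.84,0,0,0],[0,0,2.84,0,0,0],[0,0,2.84,0,0,0],[0,0.5,2.84,0,0,0],[0,1,2.84,0,0,0],[0,1,2.84,0,0,0],[0,1,2.84,0,0,0],[0,0,0,0,0,0],[0,0,0,0,0,0],[0,0,0,0,0,0]],
  ],
)

```text
time: 37.53
tool_pos: [0.6137, -0.2455, 0.202]
eef_rot: [0.043, -0.044, -0.706, 0.706]
ft_force: [-0.4, -0.2, 0.1]
gripper_width: 0.0852
```

```bash
python3 - <<'E'
from h import *
import pickle
st();im,c=snap('wrist','w13');pickle.dump(c,open('w13.pkl','wb'))
ca=pickle.load(open('w12a.pkl','rb'));o=[]
for f,cc,p,n in(('w12a',ca,[.6445,-.0187,.15],40),('w13',c,[.645,-.25,.06],66)):
    u,v=proj(cc,p).astype(int);x,y=u-n,v-n
    a=cv2.imread('pics/%s.png'%f)[y:y+2*n,x:x+2*n];k=400/(2*n);a=cv2.resize(a,(400,400),interpolation=3);print(f,x,y,k)
    for i in range(0,2*n,10):
        L=14 if i%50==0 else 7;q=int(i*k)
        cv2.line(a,(q,0),(q,L),(255,0,255),1);cv2.line(a,(0,q),(L,q),(255,0,255),1)
    o.append(a)
cv2.imwrite('pics/v15.png',np.hstack(o))
E
```

```text
t37.5 tcp [ 0.6137 -0.2455  0.202 ] yaw -96.99 F [-0.37 -0.25  0.08] w 0.0852
w12a 278 160 5.0
w13 255 88 3.0303030303030303
```

View pics/v15.png

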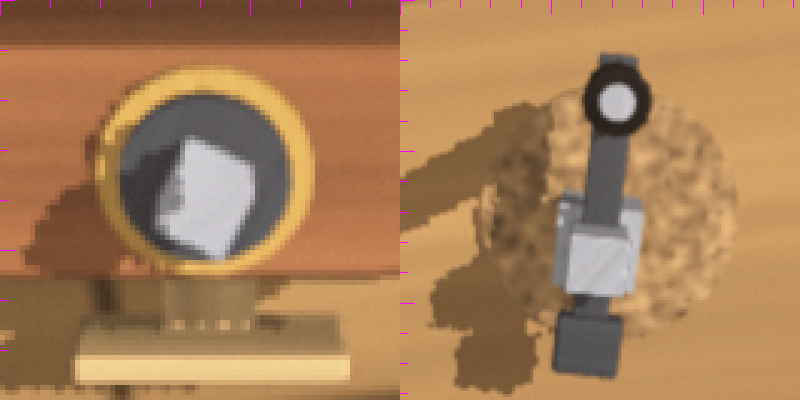

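```bash
python3 - <<'E'
from h import *
import pickle
a=pickle.load(open('w12a.pkl','rb'));b=pickle.load(open('w13.pkl','rb'));c2=pickle.load(open('w2.pkl','rb'))
A=lambda u,v,z:onz(a,278+u/5,160+v/5,z)
B=lambda u,v,z:onz(b,255+(u-400)/3.0303,88+v/3.0303,z)
print('collar',A(205,175,.138),'ring',A(205.5,170,.131))
E=[A(u,v,.155) for u,v in[(188,137),(255,163),(222,258),(157,228)]];print('sq',np.mean(E,0),[np.degrees(np.arctan2(*(E[(i+1)%4]-E[i])[1::-1])).round(1) for i in range(4)])
# mask of yellow ring
im=cv2.imread('pics/w12a.png');h=cv2.cvtColor(im,cv2.COLOR_BGR2HSV)
k=B(617,102,.087);print('knob',k); L=[(573,228),(632,232),(628,296),(567,292)]
W=np.array([B(*p,.059) for p in L]);print('boss',W.mean(0));e=np.roll(W,-1,0)-W;print(np.linalg.norm(e,axis=1).round(4),np.degrees(np.arctan2(e[:,1],e[:,0])).round(1))
print('arm yaw',np.degrees(np.arctan2(*(k-W.mean(0))[1::-1])),np.linalg.norm((k-W.mean(0))[:2]))
print('tri boss',tri((b,255+200/3.0303,88+262/3.0303),(c2,425.2,106.7)),'knob',tri((b,255+217/3.0303,88+102/3.0303),(c2,448.6,62.4)))
cw=[B(*p,.045) for p in[(558,311),(622,319),(614,377),(553,371)]];cw=np.mean(cw,0);print('cw',cw,'yaw knob-cw',np.degrees(np.arctan2(*(k-cw)[1::-1])),np.linalg.norm((k-cw)[:2]))
print('pad',B(609,210,.003))
E
```

```text
collar [ 0.64538866 -0.01894135  0.138     ] ring [ 0.64403371 -0.01881398  0.131     ]
sq [ 0.64719066 -0.01935057  0.155     ] [np.float64(-119.1), np.float64(155.1), np.float64(56.7), np.float64(-25.4)]
knob [ 0.67681428 -0.25780617  0.087     ]
boss [ 0.62443126 -0.24652656  0.059     ]
[0.0193 0.0218 0.0204 0.0218] [-100.9  170.1   79.1  -12.8]
arm yaw -12.151927753605895 0.05358367914658975
tri boss [ 0.62312032 -0.24657182  0.0543758 ] knob [ 0.67696553 -0.2578184   0.09052898]
cw [ 0.59149235 -0.23770156  0.045     ] yaw knob-cw -13.2588885229048 0.0876585820510052
pad [ 0.63089194 -0.25081198  0.003     ]
```

>>> apply_moves(
  increments=[
    [[-0.98,0,-0.06,0,0,0],[0,2.4,0,0,2.9,0],[0,2.4,0,0,2.9,0],[0,2.4,0,0,0,0],[0,2.4,0,0,0,0],[0,2.4,0,0,0,0],[0,2.4,0,0,0,0],[0,1,0,0,0,0],[0,0.9,0,0,0,0],[0,0,0,0,0,0],[0,0,0,0,0,0]],
  ],
)

```text
time: 38.5
tool_pos: [0.6246, -0.2463, 0.0392]
eef_rot: [0.078, -0.079, -0.703, 0.703]
ft_force: [-0.0, -0.0, 0.2]
gripper_width: 0.0852
```

>>> apply_moves(
  increments=[
    [[0,0,0,0,0,0],[0,0,0,0,0,0],[0,0,0,0,0,0],[0,0,0,0,0,0],[0,0,0,0,0,0],[0,0,0,0,0,0],[0,0,0,0,0,0],[0,0,0,0,0,0],[0,0,0,0,0,0],[0,0,0,0,0,0],[0,0,0,0,0,0]],
  ],
  grip=0.8,
  newtons=80,
)

```text
time: 39.42
tool_pos: [0.624, -0.2466, 0.0387]
eef_rot: [0.078, -0.079, -0.703, 0.703]
ft_force: [-1.1, 1.3, 4.7]
gripper_width: 0.0184
```

```bash
python3 - <<'E'
from h import *
import pickle
st();go([.6235,-.2461,.038],-102.8);go([.6447,-.0188,.2],-118)
im,c=snap('wrist','w14');pickle.dump(c,open('w14.pkl','wb'))
# knob top disc
u,v=proj(c,[.6769,-.2578,.087]).astype(int);print(u,v)
E
```

```text
t39.4 tcp [ 0.624  -0.2466  0.0387] yaw -102.79 F [-1.07  1.35  4.72] w 0.0184
shift cm [ 0.07  0.07 -0.04] tilt [ 7.e-04 -3.e-04 -1.e+00] yaw z -102.79 j [-0.14  0.64 -0.09  0.   -0.85  1.48]
turn about y: 0.01
shift cm [  3.02 -16.13 -22.67] tilt [ 7.e-04 -3.e-04 -1.e+00] yaw z -102.79 j [-0.14  0.64 -0.09  0.   -0.85  1.48]
turn about y: 15.21
319 187
```

```bash
python3 - <<'E'
from h import *
import pickle
c=pickle.load(open('w14.pkl','rb'));im=cv2.imread('pics/w14.png')
w=im[157:217,289:349];h=cv2.cvtColor(w,cv2.COLOR_BGR2HSV)
m=((h[...,1]<40)&(h[...,2]>150)).astype(np.uint8);n,l,s,ce=cv2.connectedComponentsWithStats(m)
for i in range(1,n):
    if s[i,4]>20: print(s[i],ce[i]+[289,157])
d=(h[...,2]<70).astype(np.uint8);n,l,s,ce=cv2.connectedComponentsWithStats(d)
for i in range(1,n):
    if s[i,4]>40: print('dark',s[i],ce[i]+[289,157])
s=bot.sense();M=rot(s['eef_rot'])
k=onz(c,319,187,.087)
m=m*0
E
```

```text
[ 19  16  30  30 705] [322.64113475 187.66241135]
dark [   5    0   55   60 1769] [321.48897682 180.6817411 ]
```

```bash
python3 - <<'E'
from h import *
import pickle
c=pickle.load(open('w14.pkl','rb'));s=bot.sense();M=rot(s['eef_rot'])
for z in(.085,.087,.089):
    k=onz(c,322.64,187.66,z); print(k,(M.T@(k-s['tool_pos'])*1000).round(1))
E
```

```text
[ 0.67590962 -0.25877075  0.085     ] [-53.3 -46.2   0.3]
[ 0.67649119 -0.25889199  0.087     ] [-53.9 -48.2   0.3]
[ 0.67707276 -0.25901323  0.089     ] [-54.5 -50.2   0.3]
```

>>> apply_moves(
  increments=[
    [[0,-2.94,0,0,0,0],[0,-2.94,0,0,0,0],[0,-2.94,0,0,0,0],[0,-2.94,0,0,0,0],[0,-2.94,0,0,0,0],[0,-2.94,0,0,0,0],[0.37,0,-2.83,0,0,0],[0.37,0,-2.83,0,0,0],[0.37,0,-2.83,0,0,0],[0.37,0,-2.83,0,0,0],[0.37,0,-2.83,0,0,0],[0.37,0,-2.83,0,0,0],[0.37,0,-2.83,0,0,0],[0.37,0,-2.83,0,0,0],[0,0,0,0,5.07,0],[0,0,0,0,5.07,0],[0,0,0,0,5.07,0],[0,0,0,0,0,0],[0,0,0,0,0,0],[0,0,0,0,0,0]],
  ],
)

```text
time: 41.13
tool_pos: [0.6446, -0.0194, 0.2135]
eef_rot: [0.171, -0.17, -0.686, 0.686]
ft_force: [0.4, 0.5, -2.9]
gripper_width: 0.0181
```

```bash
python3 - <<'E'
from h import *
st();go([.6453,-.0191,.190],-118)
E
```

```text
t41.1 tcp [ 0.6446 -0.0194  0.2135] yaw -117.93 F [ 0.41  0.52 -2.95] w 0.0181
shift cm [-0.05  2.35 -0.06] tilt [-0.0018  0.     -1.    ] yaw z -117.93 j [ 0.22  0.43  0.04 -0.   -1.18  0.86]
turn about y: 0.07
```

Weight −2.9 N confirms the crank is carried. Lower gently onto the square.

>>> apply_moves(
  increments=[
    [[-0.05,0.5,-0.06,0,0,0],[0,0.6,0,0,0,0],[0,0.5,0,0,0,0],[0,0.4,0,0,0,0],[0,0.3,0,0,0,0],[0,0.2,0,0,0,0],[0,0,0,0,0,0],[0,0,0,0,0,0]],
  ],
)

```text
time: 41.8
tool_pos: [0.6456, -0.0191, 0.1894]
eef_rot: [0.171, -0.171, -0.686, 0.686]
ft_force: [0.0, -1.3, -3.1]
gripper_width: 0.0186
```

```bash
python3 - <<'E'
from h import *
st()
print(bot.sense()['wrist_torque'])
E
```

```text
t41.8 tcp [ 0.6456 -0.0191  0.1894] yaw -118.01 F [ 0.05 -1.26 -3.1 ] w 0.0186
[-0.17112558  0.06182127 -0.03048814]
```

>>> apply_moves(
  increments=[
    [[0,0.3,0,0,0,0],[0,0.3,0,0,0,0],[0,0.3,0,0,0,0],[0,0.3,0,0,0,0],[0,0.2,0,0,0,0],[0,0,0,0,0,0],[0,0,0,0,0,0],[0,0,0,0,0,0]],
  ],
)

```text
time: 42.47
tool_pos: [0.6455, -0.019, 0.1751]
eef_rot: [0.171, -0.171, -0.686, 0.686]
ft_force: [-1.3, -1.0, -3.4]
gripper_width: 0.0185
```

```bash
python3 - <<'E'
from h import *
st()
print(bot.sense()['wrist_torque'])
E
```

```text
t42.5 tcp [ 0.6455 -0.019   0.1751] yaw -118.02 F [-1.34 -1.03 -3.44] w 0.0185
[-0.33152183  0.20343227  0.03710261]
```

>>> apply_moves(
  increments=[
    [[0,0,0,0,0,0],[0,0,0,0,0,0],[0,0,0,0,0,0],[0,0,0,0,0,0],[0,0,0,0,0,0],[0,-1,0,0,0,0],[0,-3,0,0,0,0],[0,-3,0,0,0,0],[0,0,0,0,0,0],[0,0,0,0,0,0]],
  ],
  grip=5,
)

```text
time: 43.3
tool_pos: [0.6471, -0.0188, 0.2491]
eef_rot: [-0.169, 0.173, 0.687, -0.685]
ft_force: [0.0, -0.2, -0.1]
gripper_width: 0.05
```

```bash
python3 - <<'E'
from h import *
import pickle
st();go([.6933,-.0446,.25])
im,c=snap('wrist','w15');pickle.dump(c,open('w15.pkl','wb'))
u,v=proj(c,[.6933,-.0446,.222]).astype(int);print(u,v)
x,y=u-50,v-50;h=cv2.cvtColor(im,cv2.COLOR_RGB2HSV)[y:y+100,x:x+100]
m=((h[...,1]<40)&(h[...,2]>150)).astype(np.uint8);n,l,s,ce=cv2.connectedComponentsWithStats(m)
for i in range(1,n):
    if s[i,4]>40: print(s[i],ce[i]+[x,y],onz(c,*(ce[i]+[x,y]),.222))
E
```

```text
t43.3 tcp [ 0.6471 -0.0188  0.2491] yaw -118.0 F [ 0.04 -0.19 -0.06] w 0.05
shift cm [-5.29 -0.06  0.1 ] tilt [ 0.0065  0.001  -1.    ] yaw z -118.0 j [ 0.22  0.41  0.09  0.   -1.25  0.86]
323 152
[ 42  43  16  17 230] [322.55652174 152.8826087 ] [ 0.69326179 -0.04398745  0.222     ]
[ 57  80  11  20 174] [335.63793103 192.35632184] [ 0.66825755 -0.03974144  0.222     ]
[31 89  6 11 53] [306.03773585 196.54716981] [ 0.67435122 -0.02252829  0.222     ]
```

>>> apply_moves(
  increments=[
    [[-2.65,0,0,0,0,0],[-2.65,0,0.08,0,0,0],[0,0,0,0,0,0],[0,2,0,0,0,0],[0,2,0,0,0,0],[0,1.5,0,0,0,0],[0,0.5,0,0,0,0],[0,0,0,0,0,0],[0,0,0,0,0,0]],
  ],
)

```text
time: 44.1
tool_pos: [0.6922, -0.0446, 0.1856]
eef_rot: [0.171, -0.171, -0.686, 0.686]
ft_force: [0.1, -0.3, 1.0]
gripper_width: 0.0499
```

>>> apply_moves(
  increments=[
    [[0,0,0,0,0,0],[0,0,0,0,0,0],[0,0,0,0,0,0],[0,0,0,0,0,0],[0,0,0,0,0,0],[0,0,0,0,0,0]],
  ],
  grip=1.8,
  newtons=25,
)

```text
time: 44.6
tool_pos: [0.6929, -0.0446, 0.1867]
eef_rot: [-0.17, 0.172, 0.686, -0.686]
ft_force: [1.5, -0.4, 3.6]
gripper_width: 0.0193
```

```bash
python3 - <<'E'
from h import *
st()
s=bot.sense();M=rot(s['eef_rot']);c=np.array([.6447,-.0188]);d=s['tool_pos'][:2]-c
r=np.hypot(*d);a0=np.degrees(np.arctan2(d[1],d[0]));print(r,a0)
# circle rows: 20 deg clockwise per row, radius .055, in tool frame
p=d.copy()
for i in range(18):
    a=np.radians(a0-20*(i+1));q=.055*np.array([np.cos(a),np.sin(a)]);t=M.T@np.array([*(q-p),0])*100;p=q
    print([round(t[0],2),0,round(t[2],2),0,0,0],end=', ')
E
```

```text
t44.6 tcp [ 0.6929 -0.0446  0.1867] yaw -118.0 F [ 1.51 -0.36  3.57] w 0.0193
0.05467441344626398 -28.192999710300935
[np.float64(0.31), 0, np.float64(1.88), 0, 0, 0], [np.float64(0.96), 0, np.float64(1.65), 0, 0, 0], [np.float64(1.47), 0, np.float64(1.22), 0, 0, 0], [np.float64(1.8), 0, np.float64(0.65), 0, 0, 0], [np.float64(1.91), 0, np.float64(-0.01), 0, 0, 0], [np.float64(1.79), 0, np.float64(-0.66), 0, 0, 0], [np.float64(1.46), 0, np.float64(-1.23), 0, 0, 0], [np.float64(0.95), 0, np.float64(-1.66), 0, 0, 0], [np.float64(0.33), 0, np.float64(-1.88), 0, 0, 0], [np.float64(-0.34), 0, np.float64(-1.88), 0, 0, 0], [np.float64(-0.96), 0, np.float64(-1.65), 0, 0, 0], [np.float64(-1.47), 0, np.float64(-1.22), 0, 0, 0], [np.float64(-1.8), 0, np.float64(-0.65), 0, 0, 0], [np.float64(-1.91), 0, np.float64(0.01), 0, 0, 0], [np.float64(-1.79), 0, np.float64(0.66), 0, 0, 0], [np.float64(-1.46), 0, np.float64(1.23), 0, 0, 0], [np.float64(-0.95), 0, np.float64(1.66), 0, 0, 0], [np.float64(-0.33), 0, np.float64(1.88), 0, 0, 0],
```

>>> apply_moves(
  increments=[
    [[0.27,0,1.7,0,0,0],[0.78,0,1.53,0,0,0],[1.22,0,1.22,0,0,0],[1.53,0,0.78,0,0,0],[1.7,0,0.27,0,0,0],[0,0,0,0,0,0],[0,0,0,0,0,0]],
  ],
)

```text
time: 45.18
tool_pos: [0.6179, -0.067, 0.1866]
eef_rot: [-0.17, 0.171, 0.686, -0.686]
ft_force: [0.2, 0.7, 4.1]
gripper_width: 0.019
```

```bash
cat >> h.py <<'E'
def ck():
    st();s=bot.sense();d=s['tool_pos'][:2]-[.6447,-.0188];a=np.degrees(np.arctan2(d[1],d[0]));print('r',np.hypot(*d).round(4),'turned mod360',round((-28-a)%360,1),'wz',s['wrist_torque'].round(2))
E
python3 -c "
from h import *
ck()"
```

```text
t45.2 tcp [ 0.6179 -0.067   0.1866] yaw -117.97 F [0.21 0.75 4.08] w 0.019
r 0.0552 turned mod360 91.1 wz [ 0.36  0.07 -0.07]
```

>>> apply_moves(
  increments=[
    [[1.7,0,-0.27,0,0,0],[1.53,0,-0.78,0,0,0],[1.22,0,-1.22,0,0,0],[0.78,0,-1.53,0,0,0],[0.27,0,-1.7,0,0,0],[-0.27,0,-1.7,0,0,0],[-0.78,0,-1.53,0,0,0],[-1.22,0,-1.22,0,0,0],[-1.53,0,-0.78,0,0,0],[-1.7,0,-0.27,0,0,0],[-1.7,0,0.27,0,0,0],[-1.53,0,0.78,0,0,0],[-1.22,0,1.22,0,0,0],[-0.78,0,1.53,0,0,0],[-0.27,0,1.7,0,0,0],[0.27,0,1.7,0,0,0],[0.78,0,1.53,0,0,0],[1.22,0,1.22,0,0,0],[1.53,0,0.78,0,0,0],[1.7,0,0.27,0,0,0]],
  ],
)

```text
time: 46.85
tool_pos: [0.6202, -0.0682, 0.1866]
eef_rot: [-0.169, 0.173, 0.686, -0.686]
ft_force: [3.5, 1.0, 1.3]
gripper_width: 0.0193
```

```bash
python3 -c "
from h import *
ck()"
```

```text
t46.9 tcp [ 0.6202 -0.0682  0.1866] yaw -118.05 F [3.53 0.99 1.31] w 0.0193
r 0.0552 turned mod360 88.4 wz [ 0.29 -1.44  0.01]
```

>>> apply_moves(
  increments=[
    [[1.7,0,-0.27,0,0,0],[1.53,0,-0.78,0,0,0],[1.22,0,-1.22,0,0,0],[0.78,0,-1.53,0,0,0],[0.27,0,-1.7,0,0,0],[-0.27,0,-1.7,0,0,0],[-0.78,0,-1.53,0,0,0],[-1.22,0,-1.22,0,0,0],[-1.53,0,-0.78,0,0,0],[-1.7,0,-0.27,0,0,0],[-1.7,0,0.27,0,0,0],[-1.53,0,0.78,0,0,0],[-1.22,0,1.22,0,0,0],[-0.78,0,1.53,0,0,0],[-0.27,0,1.7,0,0,0],[0.27,0,1.7,0,0,0],[0.78,0,1.53,0,0,0],[1.22,0,1.22,0,0,0],[1.53,0,0.78,0,0,0],[1.7,0,0.27,0,0,0]],
  ],
)

```text
time: 48.52
tool_pos: [0.6204, -0.0682, 0.1866]
eef_rot: [-0.169, 0.173, 0.686, -0.686]
ft_force: [4.4, 0.0, 1.1]
gripper_width: 0.0189
```

>>> apply_moves(
  increments=[
    [[1.7,0,-0.27,0,0,0],[1.53,0,-0.78,0,0,0],[1.22,0,-1.22,0,0,0],[0.78,0,-1.53,0,0,0],[0.27,0,-1.7,0,0,0],[-0.27,0,-1.7,0,0,0],[-0.78,0,-1.53,0,0,0],[-1.22,0,-1.22,0,0,0],[-1.53,0,-0.78,0,0,0],[-1.7,0,-0.27,0,0,0],[-1.7,0,0.27,0,0,0],[-1.53,0,0.78,0,0,0],[-1.22,0,1.22,0,0,0],[-0.78,0,1.53,0,0,0],[-0.27,0,1.7,0,0,0],[0.27,0,1.7,0,0,0],[0.78,0,1.53,0,0,0],[1.22,0,1.22,0,0,0],[0,0,0,0,0,0],[0,0,0,0,0,0]],
  ],
)

```text
time: 50.18
tool_pos: [0.6523, -0.0733, 0.1862]
eef_rot: [0.171, -0.171, -0.686, 0.686]
ft_force: [-1.1, -1.7, 6.8]
gripper_width: 0.0193
```

```bash
python3 -c "
from h import *
ck()"
```

```text
t50.2 tcp [ 0.6523 -0.0733  0.1862] yaw -118.0 F [-1.13 -1.65  6.8 ] w 0.0193
r 0.055 turned mod360 54.1 wz [-0.21 -0.01 -0.01]
```

>>> apply_moves(
  increments=[
    [[1.53,0,0.78,0,0,0],[0.85,0,0.17,0,0,0],[0,0,0,0,0,0],[0,0,0,0,0,0]],
  ],
)

```text
time: 50.52
tool_pos: [0.6271, -0.0707, 0.1865]
eef_rot: [0.17, -0.171, -0.686, 0.687]
ft_force: [-1.2, -2.5, 7.0]
gripper_width: 0.0194
```

```bash
python3 -c "
from h import *
ck()"
```

```text
t50.5 tcp [ 0.6271 -0.0707  0.1865] yaw -117.95 F [-1.25 -2.47  7.04] w 0.0194
r 0.0548 turned mod360 80.7 wz [-0.66  0.06 -0.03]
```

>>> apply_moves(
  increments=[
    [[0.86,0,0.05,0,0,0],[0,0,0,0,0,0],[0,0,0,0,0,0],[0,0,0,0,0,0]],
  ],
)

```text
time: 50.85
tool_pos: [0.6195, -0.0675, 0.1866]
eef_rot: [0.17, -0.171, -0.685, 0.687]
ft_force: [-1.8, -3.1, 8.6]
gripper_width: 0.0189
```

```bash
python3 -c "
from h import *
ck()"
```

```text
t50.9 tcp [ 0.6195 -0.0675  0.1866] yaw -117.96 F [-1.8  -3.07  8.59] w 0.0189
r 0.0548 turned mod360 89.4 wz [-0.87  0.08 -0.01]
```

>>> apply_moves(
  increments=[
    [[0.48,0,-0.02,0,0,0],[0,0,0,0,0,0],[0,0,0,0,0,0],[0,0,0,0,0,0]],
  ],
)

```text
time: 51.18
tool_pos: [0.6154, -0.0651, 0.1865]
eef_rot: [0.17, -0.171, -0.685, 0.687]
ft_force: [-1.7, -4.2, 7.5]
gripper_width: 0.0194
```

```bash
python3 -c "
from h import *
ck()"
```

```text
t51.2 tcp [ 0.6154 -0.0651  0.1865] yaw -117.97 F [-1.74 -4.2   7.52] w 0.0194
r 0.0548 turned mod360 94.3 wz [-1.03  0.03  0.02]
```

>>> apply_moves(
  increments=[
    [[0.48,0,-0.06,0,0,0],[0,0,0,0,0,0],[0,0,0,0,0,0],[0,0,0,0,0,0]],
  ],
)

```text
time: 51.52
tool_pos: [0.6114, -0.0624, 0.1866]
eef_rot: [0.17, -0.171, -0.685, 0.687]
ft_force: [-1.5, -3.2, 7.1]
gripper_width: 0.0192
```

```bash
python3 -c "
from h import *
ck()"
```

```text
t51.5 tcp [ 0.6114 -0.0624  0.1866] yaw -117.96 F [-1.49 -3.24  7.08] w 0.0192
r 0.0549 turned mod360 99.4 wz [-1.    0.06 -0.01]
```

```bash
python3 - <<'E'
from h import *
im,c=snap('wrist','w16');s=bot.sense();p=s['tool_pos']
u,v=proj(c,[p[0],p[1],.222]).astype(int);print('tcp@.222',u,v)
h=cv2.cvtColor(im,cv2.COLOR_RGB2HSV)
m=((h[...,1]<40)&(h[...,2]>150)).astype(np.uint8);n,l,st_,ce=cv2.connectedComponentsWithStats(m)
for i in range(1,n):
    if st_[i,4]>60: print(st_[i],ce[i].round(1),onz(c,*ce[i],.194).round(4))
for q in ([.6447,-.0188,.194],): print('boss pred',proj(c,q))
cv2.imwrite('pics/w16c.png',im[100:400,120:520,::-1])
E
```

```text
tcp@.222 321 297
[382 139  27  29 607] [395.  153.2] [ 0.6469 -0.1198  0.194 ]
[ 197  188   70   79 3311] [225.9 224.6] [ 0.6537 -0.0304  0.194 ]
[284 243  15  45 386] [291.4 263.7] [ 0.6187 -0.0483  0.194 ]
[344 243  15  42 373] [350.9 262.7] [ 0.6045 -0.0763  0.194 ]
[ 96 246  30  26 548] [109.7 258.5] [0.6661 0.034  0.194 ]
[   0  264   48   54 1526] [ 21.5 284.1] [0.6763 0.0864 0.194 ]
[137 284  47  24 332] [156. 295.] [0.6366 0.0269 0.194 ]
[311 288  21  21 258] [319.7 297.1] [ 0.5933 -0.0516  0.194 ]
boss pred [216.91560779 248.38580002]
```

View pics/w16c.png

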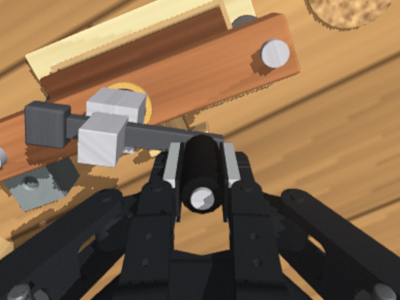

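>>> apply_moves(
  increments=[
    [[0.47,0,-0.1,0,0,0],[0,0,0,0,0,0],[0,0,0,0,0,0],[0,0,0,0,0,0]],
  ],
)

```text
time: 51.9
tool_pos: [0.608, -0.0596, 0.1865]
eef_rot: [0.17, -0.171, -0.685, 0.687]
ft_force: [0.5, -6.6, 6.9]
gripper_width: 0.019
```

```bash
python3 -c "
from h import *
ck()"
```

```text
t51.9 tcp [ 0.608  -0.0596  0.1865] yaw -117.96 F [ 0.49 -6.63  6.89] w 0.019
r 0.0549 turned mod360 104.0 wz [-1.39 -0.21 -0.01]
```

>>> apply_moves(
  increments=[
    [[0.46,0,-0.14,0,0,0],[0,0,0,0,0,0],[0,0,0,0,0,0],[0,0,0,0,0,0]],
  ],
)

```text
time: 52.23
tool_pos: [0.6054, -0.0572, 0.1866]
eef_rot: [0.17, -0.172, -0.685, 0.688]
ft_force: [2.4, -8.6, 6.1]
gripper_width: 0.0191
```

```bash
python3 -c "
from h import *
ck()"
```

```text
t52.2 tcp [ 0.6054 -0.0572  0.1866] yaw -117.97 F [ 2.45 -8.58  6.05] w 0.0191
r 0.0549 turned mod360 107.7 wz [-2.54 -0.85 -0.02]
```

>>> apply_moves(
  increments=[
    [[0,0,0,0,0,0],[0.44,0,-0.18,0,0,0],[0,0,0,0,0,0],[0,0,0,0,0,0],[0,0,0,0,0,0]],
  ],
  newtons=50,
)

```text
time: 52.65
tool_pos: [0.6031, -0.0546, 0.1869]
eef_rot: [0.169, -0.173, -0.684, 0.688]
ft_force: [5.4, -11.8, 5.3]
gripper_width: 0.0187
```

```bash
python3 -c "
from h import *
ck()"
```

```text
t52.6 tcp [ 0.6031 -0.0546  0.1869] yaw -117.96 F [  5.37 -11.79   5.26] w 0.0187
r 0.0549 turned mod360 111.3 wz [-3.69 -1.45 -0.01]
```

>>> apply_moves(
  increments=[
    [[0.42,0,-0.22,0,0,0],[0,0,0,0,0,0],[0,0,0,0,0,0],[0,0,0,0,0,0]],
  ],
)

```text
time: 52.98
tool_pos: [0.6006, -0.0517, 0.1869]
eef_rot: [0.169, -0.173, -0.684, 0.689]
ft_force: [5.4, -16.1, 2.8]
gripper_width: 0.0192
```

```bash
python3 - <<'E'
from h import *
ck()
im,c=snap('wrist','w17');s=bot.sense();p=s['tool_pos']
print('tcp@.222',proj(c,[p[0],p[1],.222]).round(1))
h=cv2.cvtColor(im,cv2.COLOR_RGB2HSV)
m=((h[...,1]<40)&(h[...,2]>150)).astype(np.uint8);n,l,t,ce=cv2.connectedComponentsWithStats(m)
for i in range(1,n):
    if 150<t[i,4]<350: print(t[i],ce[i].round(1))
E
```

```text
t53.0 tcp [ 0.6006 -0.0517  0.1869] yaw -117.98 F [  5.44 -16.12   2.8 ] w 0.0192
r 0.055 turned mod360 115.2 wz [-4.69 -1.7  -0.07]
tcp@.222 [322.  296.4]
[310 288  23  20 285] [320.3 296.7]
```

>>> apply_moves(
  increments=[
    [[-0.42,0,0.22,0,0,0],[-0.44,0,0.18,0,0,0],[-0.46,0,0.14,0,0,0],[-0.47,0,0.1,0,0,0],[0,0,0,0,0,0],[0,0,0,0,0,0],[0,0,0,0,0,0]],
  ],
)

```text
time: 53.62
tool_pos: [0.6111, -0.0622, 0.1865]
eef_rot: [0.171, -0.171, -0.685, 0.687]
ft_force: [-1.6, -3.8, 8.5]
gripper_width: 0.0191
```

```bash
python3 -c "
from h import *
ck()"
```

```text
t53.6 tcp [ 0.6111 -0.0622  0.1865] yaw -117.98 F [-1.59 -3.76  8.54] w 0.0191
r 0.0549 turned mod360 99.7 wz [-0.56  0.4  -0.01]
```

>>> apply_moves(
  increments=[
    [[0,0,0,0,0,0],[0,0,0,0,0,0],[0,0,0,0,0,0],[0,0,0,0,0,0],[0,-2,0,0,0,0],[0,-3,0,0,0,0],[0,-3,0,0,0,0],[0,0,0,0,0,0],[0,0,0,0,0,0],[0,0,0,0,0,0]],
  ],
  grip=5,
)

```text
time: 54.45
tool_pos: [0.6094, -0.0613, 0.2646]
eef_rot: [-0.172, 0.171, 0.686, -0.686]
ft_force: [0.2, -0.1, -0.1]
gripper_width: 0.0499
```

```bash
python3 - <<'E'
from h import *
ck();im,c=snap('wrist','w18');s=bot.sense();p=s['tool_pos']
import pickle;pickle.dump(c,open('w18.pkl','wb'))
print('tcp@.222',proj(c,[p[0],p[1],.222]).round(1),'boss',proj(c,[.6447,-.0188,.194]))
h=cv2.cvtColor(im,cv2.COLOR_RGB2HSV)
m=((h[...,1]<40)&(h[...,2]>150)).astype(np.uint8);n,l,t,ce=cv2.connectedComponentsWithStats(m)
for i in range(1,n):
    if 80<t[i,4]<3000: print(t[i],ce[i].round(1),onz(c,*ce[i],.222).round(4),onz(c,*ce[i],.194).round(4))
go([.6447,-.0188,.27])
E
```

```text
t54.5 tcp [ 0.6094 -0.0613  0.2646] yaw -118.02 F [ 0.24 -0.07 -0.07] w 0.0499
r 0.0552 turned mod360 101.7 wz [-0.01  0.01  0.04]
tcp@.222 [321.7 225.1] boss [250.8686554  196.57784928]
[365 125  20  21 317] [374.7 135.4] [ 0.6474 -0.119   0.222 ] [ 0.6421 -0.1219  0.194 ]
[ 238  162   42   48 1361] [254.4 184. ] [ 0.6559 -0.0362  0.222 ] [ 0.6519 -0.0266  0.194 ]
[153 207  22  19 294] [163.3 215.9] [0.6659 0.0307 0.222 ] [0.6635 0.0504 0.194 ]
[315 211  15  14 162] [322.1 217.5] [ 0.6141 -0.0642  0.222 ] [ 0.6038 -0.0589  0.194 ]
[ 43 234  52  39 934] [ 73.1 248.3] [0.6761 0.1025 0.222 ] [0.6752 0.133  0.194 ]
[245 246  23  47 409] [256.1 268.4] [ 0.6012 -0.0032  0.222 ] [0.589  0.0114 0.194 ]
[375 246  23  41 356] [385.4 265.4] [ 0.5594 -0.0871  0.222 ] [ 0.5409 -0.0852  0.194 ]
shift cm [-1.14 -0.61 -5.43] tilt [-3.e-03  2.e-04 -1.e+00] yaw z -118.02 j [ 0.16  0.34  0.03 -0.   -1.26  0.92]
```

>>> apply_moves(
  increments=[
    [[-0.57,0,-2.72,0,0,0],[-0.57,0,-2.71,0,0,0],[0,0,0,0,6.86,0],[0,0,0,0,6.86,0],[0,0,0,0,6.86,0],[0,0,0,0,6.86,0],[0,0,0,0,6.86,0],[0,0,0,0,6.86,0],[0,0,0,0,6.86,0],[0,0,0,0,6.86,0],[0,0,0,0,6.86,0],[0,0,0,0,6.86,0],[0,0,0,0,6.86,0],[0,0,0,0,6.86,0],[0,0,0,0,6.86,0],[0,0,0,0,6.86,0],[0,0,0,0,0,0],[0,0,0,0,0,0]],
  ],
  grip=8.5,
)

```text
time: 56.0
tool_pos: [0.6449, -0.019, 0.264]
eef_rot: [0.624, -0.624, -0.332, 0.334]
ft_force: [0.3, -0.1, 0.1]
gripper_width: 0.0849
```

```bash
python3 - <<'E'
from h import *
st();go([.6447,-.0188,.1745],146)
im,c=snap('wrist','w19')
h=cv2.cvtColor(im,cv2.COLOR_RGB2HSV)
print('knob',proj(c,[.6141,-.0642,.222]))
m=((h[...,1]<40)&(h[...,2]>150)).astype(np.uint8);n,l,t,ce=cv2.connectedComponentsWithStats(m)
for i in range(1,n):
    if 80<t[i,4]<4000:
        k=onz(c,*ce[i],.222); print(t[i],ce[i].round(1),k.round(4),np.degrees(np.arctan2(k[1]+.0188,k[0]-.6447)).round(1))
E
```

```text
t56.0 tcp [ 0.6449 -0.019   0.264 ] yaw 146.12 F [ 0.33 -0.06  0.13] w 0.0849
shift cm [0.02 8.96 0.01] tilt [-2.7e-03 -4.0e-04 -1.0e+00] yaw z 146.12 j [ 0.22  0.4   0.12 -0.   -1.29 -0.81]
turn about y: 0.12
knob [321.78239347 145.11860423]
[253  69  21  23 374] [262.7  80. ] [ 0.6217 -0.1151  0.222 ] -103.4
[313 138  16  16 204] [320.6 145.6] [ 0.6149 -0.0644  0.222 ] -123.2
[304 183  31  40 790] [317.8 207. ] [ 0.6394 -0.0314  0.222 ] -113.0
[360 269  18  18 231] [367.8 277.6] [0.6398 0.0347 0.222 ] 95.2
[439 299  13  10  91] [443.6 302.8] [0.6037 0.0858 0.222 ] 111.4
[409 326  13  20 132] [414.8 334.8] [0.6361 0.1004 0.222 ] 94.1
[222 330  32  37 222] [239.  351.2] [0.7615 0.0358 0.222 ] 25.0
[138 371  43  29 832] [159.5 387.9] [0.8425 0.0291 0.222 ] 13.6
```

Knob confirmed near −123.6°. Descend and grip the boss.

>>> apply_moves(
  increments=[
    [[0,2.5,0,0,0,0],[0,2.5,0,0,0,0],[0,2.5,0,0,0,0],[0,1,0,0,0,0],[0,0.45,0,0,0,0],[0,0,0,0,0,0],[0,0,0,0,0,0]],
  ],
)

```text
time: 56.63
tool_pos: [0.6463, -0.019, 0.1772]
eef_rot: [-0.624, 0.625, 0.333, -0.331]
ft_force: [-0.5, 0.2, 0.3]
gripper_width: 0.0847
```

>>> apply_moves(
  increments=[
    [[0,0,0,0,0,0],[0,0,0,0,0,0],[0,0,0,0,0,0],[0,0,0,0,0,0],[0,0,0,0,0,0],[0,0,0,0,0,0],[0,0,0,0,0,0],[0,0,0,0,0,0],[0,0,0,0,0,0],[0,0,0,0,0,0]],
  ],
  grip=0.8,
  newtons=80,
)

```text
time: 57.47
tool_pos: [0.6452, -0.0189, 0.1767]
eef_rot: [-0.624, 0.624, 0.332, -0.332]
ft_force: [-3.1, 1.4, 5.3]
gripper_width: 0.018
```

```bash
python3 -c "
from h import *
st();go([.6265,-.2478,.21]);print(bot.sense()['wrist_torque'])"
```

```text
t57.5 tcp [ 0.6452 -0.0189  0.1767] yaw 145.96 F [-3.14  1.43  5.28] w 0.018
shift cm [-20.02  -3.33 -11.26] tilt [ 0.  0. -1.] yaw z 145.96 j [ 0.22  0.46 -0.02 -0.   -1.1  -0.82]
[0.52895674 0.94154812 0.03030014]
```

>>> apply_moves(
  increments=[
    [[0,-0.6,0,0,0,0],[0,-0.8,0,0,0,0],[0,-0.8,0,0,0,0],[0,-0.8,0,0,0,0],[0,-1.5,0,0,0,0],[0,0,0,0,0,0],[-2.5,0,-1.41,0,0,0],[-2.5,0,-1.41,0,0,0],[-2.5,0,-1.41,0,0,0],[-2.5,0,-1.41,0,0,0],[-2.5,0,-1.41,0,0,0],[-2.5,0,-1.41,0,0,0],[-2.5,0,-1.41,0,0,0],[-2.5,0,-1.39,0,0,0],[0,0,0,0,0,0],[0,0,0,0,0,0]],
  ],
)

```text
time: 58.8
tool_pos: [0.626, -0.2494, 0.2204]
eef_rot: [0.625, -0.625, -0.33, 0.331]
ft_force: [0.2, 0.2, -3.6]
gripper_width: 0.0183
```

```bash
python3 -c "
from h import *
st();go([.6265,-.2478,.043])"
```

```text
t58.8 tcp [ 0.626  -0.2494  0.2204] yaw 145.77 F [ 0.16  0.25 -3.58] w 0.0183
shift cm [ 0.16 17.74  0.03] tilt [-9.e-04  4.e-04 -1.e+00] yaw z 145.77 j [-0.14  0.48  0.13 -0.   -1.22 -0.46]
```

>>> apply_moves(
  increments=[
    [[0.1,2.5,0,0,0,0],[0,2.5,0,0,0,0],[0,2.5,0,0,0,0],[0,2.5,0,0,0,0],[0,2.5,0,0,0,0],[0,2.5,0,0,0,0],[0,1.2,0,0,0,0],[0,0.8,0,0,0,0],[0,0.4,0,0,0,0],[0,0.3,0,0,0,0],[0,0,0,0,0,0],[0,0,0,0,0,0],[0,0,0,0,0,0]],
  ],
)

```text
time: 59.88
tool_pos: [0.6281, -0.2471, 0.0454]
eef_rot: [-0.624, 0.625, 0.332, -0.331]
ft_force: [-0.2, 0.3, -1.0]
gripper_width: 0.0181
```

```bash
python3 -c "
from h import *
st()"
```

```text
t59.9 tcp [ 0.6281 -0.2471  0.0454] yaw 145.95 F [-0.16  0.26 -0.98] w 0.0181
```

>>> apply_moves(
  increments=[
    [[0,0.15,0,0,0,0],[0,0,0,0,0,0],[0,0,0,0,0,0],[0,0,0,0,0,0]],
  ],
)

```text
time: 60.22
tool_pos: [0.6273, -0.247, 0.0427]
eef_rot: [-0.624, 0.625, 0.332, -0.332]
ft_force: [0.1, 0.8, -3.0]
gripper_width: 0.018
```

```bash
python3 -c "
from h import *
st()"
```

```text
t60.2 tcp [ 0.6273 -0.247   0.0427] yaw 145.95 F [ 0.06  0.8  -3.04] w 0.018
```

Not in contact yet (it was a transient); about 1 mm to go.

>>> apply_moves(
  increments=[
    [[0,0.08,0,0,0,0],[0,0,0,0,0,0],[0,0,0,0,0,0]],
  ],
)

```text
time: 60.47
tool_pos: [0.6274, -0.247, 0.0418]
eef_rot: [-0.624, 0.625, 0.332, -0.332]
ft_force: [0.4, 0.3, -2.3]
gripper_width: 0.018
```

>>> apply_moves(
  increments=[
    [[0,0,0,0,0,0],[0,0,0,0,0,0],[0,0,0,0,0,0],[0,0,0,0,0,0],[0,0,0,0,0,0],[0,-1,0,0,0,0],[0,-3,0,0,0,0],[0,-3,0,0,0,0],[0,-3,0,0,0,0],[0,-3,0,0,0,0],[0,-3,0,0,0,0],[0,-3,0,0,0,0],[0,0,0,0,0,0],[0,0,0,0,0,0],[0,0,0,0,0,0]],
  ],
  grip=7,
)

```text
time: 61.72
tool_pos: [0.6269, -0.2467, 0.232]
eef_rot: [0.625, -0.624, -0.332, 0.331]
ft_force: [-0.5, 0.2, -1.0]
gripper_width: 0.0702
```

```bash
python3 - <<'E'
from h import *
st();im,c=snap('wrist','w20')
h=cv2.cvtColor(im,cv2.COLOR_RGB2HSV)
m=((h[...,1]<40)&(h[...,2]>140)).astype(np.uint8);n,l,t,ce=cv2.connectedComponentsWithStats(m)
for i in range(1,n):
    if 60<t[i,4]<4000: print(t[i],ce[i].round(1),onz(c,*ce[i],.087).round(4),onz(c,*ce[i],.059).round(4))
go([.60,-.02,.3],-97); s,cs=snap('scene','s4')
E
```

```text
t61.7 tcp [ 0.6269 -0.2467  0.232 ] yaw 145.93 F [-0.54  0.25 -1.02] w 0.0702
[316 124  10  11  87] [320.5 129.3] [ 0.5969 -0.2923  0.087 ] [ 0.5984 -0.2901  0.059 ]
[309 159  22  28 436] [318.5 174.7] [ 0.6237 -0.2563  0.087 ] [ 0.6279 -0.2507  0.059 ]
[377 289  18  20 253] [384.6 299. ] [ 0.6438 -0.0891  0.087 ] [ 0.6499 -0.0672  0.059 ]
[415 290  12  10  81] [419.  293.8] [ 0.607  -0.0731  0.087 ] [ 0.6095 -0.0496  0.059 ]
[ 156  359   49   41 1319] [183.2 383. ] [ 0.9297 -0.1232  0.087 ] [ 0.9636 -0.1046  0.059 ]
shift cm [17.29 -6.88 14.91] tilt [-1.7e-03  7.0e-04 -1.0e+00] yaw z 145.94 j [-0.14  0.47  0.14 -0.   -1.24 -0.46]
turn about y: 62.94
```

>>> apply_moves(
  increments=[
    [[2.79,0,1.64,0,0,0],[2.79,0,1.64,0,0,0],[2.79,0,1.64,0,0,0],[2.79,0,1.64,0,0,0],[2.79,0,1.64,0,0,0],[2.79,-0.3,1.64,0,0,0],[2.79,0,1.64,0,0,0],[0,0,0,0,-6.88,0],[0,0,0,0,-6.88,0],[0,0,0,0,-6.88,0],[0,0,0,0,-6.88,0],[0,0,0,0,-6.88,0],[0,0,0,0,-6.88,0],[0,0,0,0,-6.88,0],[0,0,0,0,-6.88,0],[0,0,0,0,-6.88,0],[0,0,0,0,-6.88,0],[0,0,0,0,-6.88,0],[0,0,0,0,-6.88,0],[0,0,0,0,-6.88,0]],
  ],
  grip=8.5,
)

```text
time: 63.48
tool_pos: [0.641, -0.0209, 0.2331]
eef_rot: [0.209, -0.207, -0.675, 0.676]
ft_force: [-0.0, 0.1, 0.1]
gripper_width: 0.0853
```

>>> apply_moves(
  increments=[
    [[0,0,0,0,-6.88,0],[0,0,0,0,-6.88,0],[0,0,0,0,-6.88,0],[0,0,0,0,-6.88,0],[0,0,0,0,0,0],[0,0,0,0,0,0],[0,0,0,0,0,0]],
  ],
)

```text
time: 64.07
tool_pos: [0.6412, -0.0209, 0.234]
eef_rot: [0.045, -0.044, -0.706, 0.706]
ft_force: [-0.4, -1.1, 0.5]
gripper_width: 0.0848
```

```bash
python3 - <<'E'
from h import *
import pickle
st();im,c=snap('wrist','w21');ca=pickle.load(open('w12a.pkl','rb'))
for f,cc in(('w12a',ca),('w21',c)):
    w=cv2.imread('pics/%s.png'%f);h=cv2.cvtColor(w,cv2.COLOR_BGR2HSV);u,v=proj(cc,[.6447,-.0188,.15]).astype(int)
    h=h[v-25:v+25,u-25:u+25];m=((h[...,1]<45)&(h[...,2]>150)).astype(np.uint8)
    n,l,t,ce=cv2.connectedComponentsWithStats(m);i=1+t[1:,4].argmax()
    pts=np.argwhere(l==i)[:,::-1].astype(np.float32);q=cv2.boxPoints(cv2.minAreaRect(pts))
    W=np.array([onz(cc,*(p+[u-25,v-25]),.155) for p in q]);e=np.roll(W,-1,0)-W
    print(f,t[i],q.round(0).tolist(),np.degrees(np.arctan2(e[:,1],e[:,0])).round(1)%90,np.linalg.norm(e,axis=1).round(4))
# push plate band
P=lambda x,y,z:np.array([.6445+.9928*x+.1194*y,-.0187-.1194*x+.9928*y,z])
for cc,f in((ca,'w12a'),(c,'w21')):
    w=cv2.imread('pics/%s.png'%f); print(f,[(round(x,3),int(w[tuple(proj(cc,P(x,.02,.042))[::-1].astype(int))].sum())) for x in np.arange(-.098,-.066,.003)])
E
```

```text
t64.1 tcp [ 0.6412 -0.0209  0.234 ] yaw -97.24 F [-0.39 -1.11  0.49] w 0.0848
w12a [ 17  13  19  24 293] [[14.0, 29.0], [23.0, 12.0], [37.0, 19.0], [29.0, 37.0]] [57.1 55.4 58.  54.8] [0.0165 0.0133 0.0166 0.0136]
w21 [ 18  14  17  23 294] [[15.0, 33.0], [20.0, 13.0], [36.0, 17.0], [31.0, 37.0]] [68.8 68.1 69.8 67.7] [0.0172 0.0125 0.0172 0.0128]
w12a [(np.float64(-0.098), 230), (np.float64(-0.095), 265), (np.float64(-0.092), 310), (np.float64(-0.089), 244), (np.float64(-0.086), 457), (np.float64(-0.083), 592), (np.float64(-0.08), 605), (np.float64(-0.077), 401), (np.float64(-0.074), 363), (np.float64(-0.071), 280), (np.float64(-0.068), 248)]
w21 [(np.float64(-0.098), 234), (np.float64(-0.095), 248), (np.float64(-0.092), 264), (np.float64(-0.089), 273), (np.float64(-0.086), 313), (np.float64(-0.083), 584), (np.float64(-0.08), 559), (np.float64(-0.077), 394), (np.float64(-0.074), 353), (np.float64(-0.071), 289), (np.float64(-0.068), 239)]
```

>>> apply_moves(
  increments=[
    [[2.6,0,-0.07,0,0,0],[2.6,0,-0.07,0,0,0],[2.7,1,-0.06,0,0,0],[0,2,0,0,0,0],[0,2,0,0,0,0],[0,0,0,0,0,0],[0,0,0,0,0,0],[0,0,0,0,0,0]],
  ],
)

```text
time: 64.78
tool_pos: [0.5643, -0.0091, 0.1857]
eef_rot: [0.043, -0.044, -0.706, 0.706]
ft_force: [0.8, -0.1, 0.9]
gripper_width: 0.0849
```

```bash
python3 - <<'E'
from h import *
st();im,c=snap('wrist','w22');print(c['eye'].round(4))
u,v=proj(c,[.6447,-.0188,.155]).astype(int);N=25
h=cv2.cvtColor(im,cv2.COLOR_RGB2HSV)[v-N:v+N,u-N:u+N]
for th in(110,130,150,170):
    m=((h[...,1]<45)&(h[...,2]>th)).astype(np.uint8);n,l,t,ce=cv2.connectedComponentsWithStats(m);i=1+t[1:,4].argmax()
    pts=np.argwhere(l==i)[:,::-1].astype(np.float32);q=cv2.boxPoints(cv2.minAreaRect(pts))
    W=np.array([onz(c,*(p+[u-N,v-N]),.155) for p in q]);e=np.roll(W,-1,0)-W
    print(th,t[i],W.mean(0).round(4),(np.degrees(np.arctan2(e[:,1],e[:,0]))%90).round(1),np.linalg.norm(e,axis=1).round(4))
print(h[8:42:1,6:44:1,2]//10)
E
```

```text
t64.8 tcp [ 0.5643 -0.0091  0.1857] yaw -97.11 F [ 0.81 -0.11  0.87] w 0.0849
[ 0.6456 -0.0191  0.329 ]
110 [ 13  11  27  29 530] [ 0.6448 -0.0185  0.155 ] [64.6 67.2 66.  66.8] [0.013  0.0129 0.0131 0.0133]
130 [ 13  11  26  29 491] [ 0.6449 -0.0184  0.155 ] [63.9 66.5 65.3 66.1] [0.0126 0.0125 0.0126 0.0128]
150 [ 15  12  24  28 446] [ 0.6448 -0.0184  0.155 ] [64.6 67.2 65.9 66.8] [0.0123 0.0123 0.0124 0.0125]
170 [ 16  12  23  27 418] [ 0.645  -0.0184  0.155 ] [62.8 65.5 64.1 65.1] [0.0119 0.0121 0.0119 0.0123]
[[23 16 10 ... 10 10 14]
 [18 11 10 ... 10 10 10]
 [12 10 10 ... 10 10 10]
 ...
 [ 9  7  6 ... 10 10 10]
 [13  7  6 ... 10 10 10]
 [15 10  7 ... 10 10 13]]
```

>>> apply_moves(
  increments=[
    [[0,-2.5,0,0,0,0],[-2.7,0,-0.02,0,0,0],[-2.7,0,-0.02,0,0,0],[-2.71,0,-0.02,0,0,0],[0,0,0,0,5.73,0],[0,0,0,0,5.73,0],[0,0,0,0,5.73,0],[0,0,0,0,0,0],[0,2.2,0,0,0,0],[0,2.2,0,0,0,0],[0,1.6,0,0,0,0],[0,0.6,0,0,0,0],[0,0,0,0,0,0],[0,0,0,0,0,0]],
  ],
)

```text
time: 66.0
tool_pos: [0.6447, -0.0185, 0.1447]
eef_rot: [-0.148, 0.149, 0.691, -0.691]
ft_force: [0.5, -0.2, 0.4]
gripper_width: 0.085
```

>>> apply_moves(
  increments=[
    [[0,0,0,0,0,0],[0,0,0,0,0,0],[0,0,0,0,0,0],[0,0,0,0,0,0],[0,0,0,0,0,0],[0,0,0,0,0,0],[0,0,0,0,0,0],[0,0,0,0,0,0],[0,0,0,0,0,0],[0,0,0,0,0,0],[0,0,0,0,0,0]],
  ],
  grip=0.5,
  newtons=60,
)

```text
time: 66.92
tool_pos: [0.6441, -0.0183, 0.1442]
eef_rot: [-0.148, 0.149, 0.691, -0.691]
ft_force: [-0.3, 2.8, 4.0]
gripper_width: 0.0099
```

```bash
python3 -c "
from h import *
st();print(bot.sense()['wrist_torque'])"
```

```text
t66.9 tcp [ 0.6441 -0.0183  0.1442] yaw -114.27 F [-0.27  2.76  3.99] w 0.0099
[0.57435894 0.33324132 0.02043124]
```

>>> apply_moves(
  increments=[
    [[0,0,0,0,2.5,0],[0,0,0,0,0,0],[0,0,0,0,0,0]],
  ],
)

```text
time: 67.17
tool_pos: [0.6441, -0.0182, 0.1442]
eef_rot: [-0.163, 0.164, 0.688, -0.688]
ft_force: [-1.3, 2.8, 4.8]
gripper_width: 0.0101
```

```bash
python3 -c "
from h import *
st();print(bot.sense()['wrist_torque'])"
```

```text
t67.2 tcp [ 0.6441 -0.0182  0.1442] yaw -116.71 F [-1.26  2.76  4.82] w 0.0101
[0.79218119 0.40839459 0.0183947 ]
```

>>> apply_moves(
  increments=[
    [[0,0,0,0,2.5,0],[0,0,0,0,0,0],[0,0,0,0,0,0]],
  ],
)

```text
time: 67.42
tool_pos: [0.6442, -0.0182, 0.1442]
eef_rot: [-0.178, 0.178, 0.684, -0.684]
ft_force: [-1.7, 3.3, 5.5]
gripper_width: 0.0095
```

```bash
python3 -c "
from h import *
st();print(bot.sense()['wrist_torque'])"
```

```text
t67.4 tcp [ 0.6442 -0.0182  0.1442] yaw -119.18 F [-1.66  3.34  5.47] w 0.0095
[0.99868968 0.41061313 0.02099149]
```

>>> apply_moves(
  increments=[
    [[0,0,0,0,2.5,0],[0,0,0,0,0,0],[0,0,0,0,0,0]],
  ],
)

```text
time: 67.67
tool_pos: [0.6441, -0.0182, 0.1442]
eef_rot: [-0.192, 0.193, 0.68, -0.68]
ft_force: [-1.3, 3.0, 5.2]
gripper_width: 0.0099
```

```bash
python3 -c "
from h import *
st();print(bot.sense()['wrist_torque'])"
```

```text
t67.7 tcp [ 0.6441 -0.0182  0.1442] yaw -121.6 F [-1.29  3.02  5.23] w 0.0099
[0.98524737 0.39926571 0.3978285 ]
```

>>> apply_moves(
  increments=[
    [[0,0,0,0,0,0],[0,0,0,0,0,0],[0,0,0,0,0,0],[0,0,0,0,0,0],[0,-1,0,0,0,0],[0,-2.5,0,0,0,0],[0,-2.5,0,0,0,0],[2.7,0,0,0,0,0],[2.7,0,0,0,0,0],[2.7,0,0,0,0,0],[0,0,0,0,0,0],[0,0,0,0,0,0],[0,0,0,0,0,0]],
  ],
  grip=8.5,
)

```text
time: 68.75
tool_pos: [0.5757, 0.0241, 0.2046]
eef_rot: [-0.193, 0.194, 0.68, -0.68]
ft_force: [0.5, -0.1, 0.3]
gripper_width: 0.0848
```

```bash
python3 - <<'E'
from h import *
st();im,c=snap('wrist','w23');print(c['eye'].round(4))
u,v=proj(c,[.6447,-.0188,.155]).astype(int);N=25
h=cv2.cvtColor(im,cv2.COLOR_RGB2HSV)[v-N:v+N,u-N:u+N]
for th in(130,150):
    m=((h[...,1]<45)&(h[...,2]>th)).astype(np.uint8);n,l,t,ce=cv2.connectedComponentsWithStats(m);i=1+t[1:,4].argmax()
    pts=np.argwhere(l==i)[:,::-1].astype(np.float32);q=cv2.boxPoints(cv2.minAreaRect(pts))
    W=np.array([onz(c,*(p+[u-N,v-N]),.155) for p in q]);e=np.roll(W,-1,0)-W
    print(th,W.mean(0).round(4),(np.degrees(np.arctan2(e[:,1],e[:,0]))%90).round(1),np.linalg.norm(e,axis=1).round(4))
# bystanders / stand unchanged: compare start scene with now
a=cv2.imread('pics/scene0.png');b,cs=snap('scene','s5');b=b[:,:,::-1]
for n,(x,y,w,hh) in dict(bottle=(365,278,24,48),cup=(256,165,20,24),red=(452,256,40,34),stand=(403,255,30,46),crank=(245,195,40,40)).items():
    print(n,np.abs(a[y:y+hh,x:x+w].astype(int)-b[y:y+hh,x:x+w]).mean().round(1))
E
```

```text
t68.8 tcp [0.5757 0.0241 0.2046] yaw -121.76 F [ 0.5  -0.08  0.31] w 0.0848
[ 0.6454 -0.019   0.3478]
130 [ 0.6451 -0.0185  0.155 ] [58.2 58.8 58.2 57.6] [0.0123 0.0124 0.0126 0.0124]
150 [ 0.645  -0.0185  0.155 ] [61.4 62.4 61.5 61.2] [0.012  0.0119 0.0122 0.0119]
bottle 1.0
cup 1.2
red 3.8
stand 8.9
crank 15.5
```

```bash
python3 -c "
from h import *
print(bot.hand_in())"
```

```text
the job is handed in; nothing more can be done
None
```

The job is done and handed in at about 69 s of the 210 s allowed. I found only two heel blocks on the bench, and both are clamped in the closed tray.

I tripped the latch with the pin and put the pin back in its stand. Both blocks went upright into the tray, and I pushed it shut. I then wound the crank clockwise 3¼ turns against its stop and stood it back on its cork pad.

**Last checks**
- **Tray:** the push plate stayed at its closed position after I let go, and still did after winding.
- **Blocks:** both stood upright in the tray in the last picture before closing. I did not view them again after that.
- **Crank:** the knob was at the right height and distance, so the crank stands upright on the pad.
- **Shaft:** with the crank off, the shaft measured about 4° (20.72 rad) short of the 20.8 rad stop. I gripped its square with the fingers and turned it on until it met the stop. The repeat reading was about −30° ± 2°, where −28.6° is expected at the stop. That correction came after the crank was back on its pad.
- **Bystanders:** the bottle and cup look unchanged against the start picture. The sanding block area differed slightly, which I put down to shadow. I had no pictures left to view, so I compared these by numbers only.
- **Pin:** it was in its stand after I returned it. The stand area differs from the start picture because a block nearby has gone and the pin may have turned slightly.

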